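# Press the inlaid plaques in the screw press

## Task

Press the freshly inlaid plaques: pull the press bed out to its stop, stack every plaque that is on the drying board flat, face up and square in the marked outline of the bed, lay the wooden pressing board on top, and slide the bed fully home under the screw. Then turn the hand knob clockwise until it bites, that is until the resistance rises sharply, and give it a further quarter turn, no more, and let go. Leave the vase and the tub where they stand.

Things in the scene. Friction and masses are not known exactly. Their poses are not given: they have to be found in the camera images.
- plaque1_mid (a point): centre of a plaque: a flat black lacquered tablet with small gilt tesserae inlaid in its upper face, 80 mm long (x) by 56 mm wide (y) by 8 mm thick (z up), 70 to 120 g; two to four such plaques lie face up, side by side, on the drying board, the others are absent (no reading)
- plaque2_mid (a point): centre of a plaque, like plaque1
- plaque3_mid (a point): centre of a plaque, like plaque1
- plaque4_mid (a point): centre of a plaque, like plaque1
- rack: the drying board: a fixed pale wooden board on the table, 255 x 250 mm, its top face 12 mm above the table; origin on the table under its middle; the plaques lie on it in two rows of two with 35 to 75 mm between them
- board_mid (a point): centre of the pressing board: a plain brown wooden board 90 mm long (x) by 64 mm wide (y) by 14 mm thick (z up), 120 g, lying flat on the table on the other side of the press
- press: the screw press, fixed, its front towards the robot: grey base 235 x 196 mm, two steel columns 156 mm apart, grey crosshead 46 mm deep (x), 196 mm wide, 175 to 211 mm above the table, brass screw nut on it up to 223 mm. Origin on the table under the screw; x points away from the handle, along the bed's slide
- bed_mid (a point): middle of the press bed's top face, centre of the engraved outline (92 x 68 mm, long side along x); moves with the bed; x points into the press. The bed is a rimless steel plate 206 x 112 mm, top 34 mm above the table; under the screw when home. Only with the bed out to its stop is this spot open from above: the press then begins 74 mm beyond it in x
- bed (a joint): how far the bed is pulled out towards the robot, m: 0 fully home (as it starts), 0.12 at its stop; sliding it takes 2 to 5 N
- handle_mid (a point): middle of the bridge handle standing on the bed's front end: a level round bar 12 mm thick along y, 72 mm long between two posts, axis 72 mm above the table and 105 mm in front (-x) of bed_mid; free below and on both sides, to be gripped from above across the bar (along x). Moves with the bed; the crosshead and pressure plate are at least 59 mm away
- knob_mid (a point): centre of the hand knob on top of the screw: a fluted black round knob 42 mm across, 30 mm tall, axis vertical, 276 mm above the table at knob angle 0; it goes down with the screw, 12 mm a turn. Open from above and at the sides, to be gripped anywhere round its rim
- knob (a joint): knob angle, rad, growing clockwise seen from above (tightening; the plate goes down 1.91 mm a rad); starts at -0.9 to 0.9, ends at 18. Running free it takes under 0.13 N m; as the plate comes to bear on the stack this jumps to 0.2 to 0.3 N m within 0.2 rad and stays there or climbs. It stays where it is left. It bites after half to two and a half turns
- plate_under (a point): centre of the underside of the pressure plate, an aluminium plate 92 x 112 mm that the screw lowers on to the stack; 88 mm above the table at knob angle 0
- cushion (a joint): how far the rubber cushion between the screw and the pressure plate is squashed, m: 0 while the plate hangs free; once the plate bears on the stack it grows by about 1.7 mm per rad of knob, so to some 2.5 mm a quarter turn on
- vase_mid (a point): bystander: a black lacquered vase with gilt inlay, 94 mm across, 122 mm tall; point on its axis 60 mm up
- tub_mid (a point): bystander: a clear plastic tub of white tesserae, 130 x 95 mm, 50 mm tall; its centre
Not all that is in view belongs to the job. There is more than one size of the part that bears board_mid; the job needs the smallest.

How it is judged:
By the outcome, as a careful person would: the job done as asked, in the order asked, and still so for the second after the job is handed in, with the robot touching nothing.
Of plaque1, plaque2, plaque3, plaque4 only 2 to 4 are there at a start; the rules pass over those that are not, and their reading is None.
At some moment in a run one of plaque1, plaque2, plaque3, plaque4 may be knocked a few centimetres aside while the robot is not near it.
Once in a run the grip may slacken for a moment while it holds something.
It also fails if it takes over 210 s, if anything falls off the work surface, if the arm or the gripper's body presses on something with over 40 N, if the wrist force passes 120 N, or if a joint passes its speed limit or range.

## Robot

A 6-joint arm with a two-finger parallel gripper is mounted at the origin on the work surface. World frame = base frame: x ahead of the robot, y to its left, z up, the work surface at z = 0. Lengths are in m, angles in degrees, forces in N, time in s.
With the tool pointing down it reaches from about 0.35 to 0.875 m from the base axis. Payload 4.2 kg.
Tool frame: the origin (TCP) lies midway between the tips of the shut fingers; the grasp point (between the pads) lies 19 mm behind it; z points along the fingers, y is the line along which they close (so a half turn about z gives the same grasp; the last joint's range is limited). The gripper opens to 87 mm and grips with 3 to 60 N. Pads are 19 mm wide; open, the fingers measure 117 mm over their backs; the gripper's body (75 mm by 190 mm) begins 51 mm behind the grasp point.
Start: joints at [-57.949, 22.042, 0.453, 0, -68.411, -14.817], TCP at [0.185, -0.597, 0.223] pointing down, gripper open.
Joint ranges: [-179.83, 179.83], [-69.29, 118.12], [-61.27, 80.66], [-181.25, 117.63], [-171.15, -9.14], [-177.46, 177.46]. Speed limits (degrees/s): [159.86, 159.86, 180, 180, 180, 180].

## Interface

Orientations are given as a 3x3 rotation matrix whose columns are the frame's x, y, z axes.
In Python, from station import sense, capture, camera_params, finish_job gives the robot as it stands.
- The arm moves only by the tool drive_tool, never from a script. Its argument "rows" is a list of rows, each an object of numbers: "tx", "ty", "tz": the shift along the tool's x, y, z in cm; "ax", "ay", "az": the turn, a rotation vector about the tool's x, y, z in rad; "claw": the finger opening in cm, from 0 to 8.7. In form: [{"tx": .., "ty": .., "tz": .., "ax": .., "ay": .., "az": .., "claw": ..}, ...]. A call has 1 to 10 rows; each row shifts and turns the commanded pose from where the row before left it, along the tool's axes as they then stand; what a row does not reach is not made up. A row lasts 1/12 s, in which the tool goes at most 41.7 mm and 7.16 degrees, less where a joint would pass 70% of its speed; a pose out of reach is approached as far as the arm can. A call with a gripper value outside its range is refused whole. The fingers move at their own pace and stop on an object; the grip force is fixed at half the most. Time passes only in rows, so rows that do not move let the fingers close. It gives the time, the measured TCP pose, the force, the opening and the grip force at its end, in the units of the state.
- sense(): the state, without advancing time (a new reading comes with each control period).
- capture(name): name is "side" or "top" or "wrist"; returns (picture, depth): 400x640x3 uint8, red, green, blue; 400x640 float32, m along the optical axis (not along the pixel's ray), 0 where there is no reading.
- camera_params(name): a dict with "intrinsics" (3x3 intrinsics, pixels), "k1" (the pictures are not rectified: a ray, as slopes to the right and down, at radius r is drawn at 1 + k1 r^2 times it, then the intrinsics apply), "R" (3x3) and "t" (3): a world point X has camera coordinates R X + t; the wrist camera has in their place "tool_from_camera" (4x4, takes a point from camera to tool coordinates, whose origin is the TCP and whose axes are the flange's). Camera axes: x right, y down, z forward; pixel columns grow to the right and rows downward; lengths in m; the calibration is good to about 2 mm. A picture is of the moment at which its call begins: read the wrist's pose just before it. camera_params takes no time and is no camera call.
- finish_job(): hands the job in; it is judged then, once.
The state is a dict: "time_s": time; "joints": joint angles; "joint_velocities": joint speeds; "effort": joint torques, N m; "tcp_pos": TCP position; "ee_rot": TCP orientation; "wrist_force": force on the tool from outside, world axes, zero at the start; "moment": the same for the moment, N m; "gripper_width": opening from 0.0 (shut) to 1.0 (fully open); "gripper_force": force on a finger pad.
Only numpy, scipy, OpenCV 4.12 (cv2) and the standard library are available. Lean on these libraries where they do the work, as an engineer would, in place of code of your own. Each camera call takes 0.05 s, during which the arm holds its last target. There are 200 camera calls.

## Working session

There is one attempt and no reset: what is moved stays moved. The work goes in short steps, Python scripts to look and compute and a tool call to move; the robot and the scene stay as the last step left them, time stands still between calls to the robot, and variables do not carry over. Pictures are saved under pics/ and viewed, at most 14 in all, crops included, and the job is handed in when it is done.

Besides the shell and the picture viewer there is one more tool, called after "Emit:" in YAML: its name, and indented under it one key for each argument. drive_tool: Moves the arm, as the interface text tells. Its arguments: {"type":"object","properties":{"rows":{"type":"array"}},"required":["rows"]}

```bash
ls; mkdir -p pics; cat > h.py <<'E'
import numpy as np, cv2, json
from station import sense, capture, camera_params, finish_job
def rays(p,uv):
    K=np.array(p["intrinsics"],float); uv=np.asarray(uv,float).reshape(-1,2)
    d=(uv-K[:2,2])/[K[0,0],K[1,1]]; s=d.copy()
    for _ in range(20): s=d/(1+p["k1"]*(s**2).sum(1,keepdims=True))
    return np.c_[s,np.ones(len(s))]
def cam(name,st=None):
    p=camera_params(name)
    if name=="wrist":
        T=np.array(p["tool_from_camera"]); R=np.array(st["ee_rot"]); 
        return p,R@T[:3,:3],R@T[:3,3]+np.array(st["tcp_pos"])
    R=np.array(p["R"]); return p,R.T,-R.T@np.array(p["t"])
def world(c,uv,depth):
    p,R,o=c; return (rays(p,uv)*np.asarray(depth).reshape(-1,1))@R.T+o
def onplane(c,uv,z):
    p,R,o=c; r=rays(p,uv)@R.T; return o+r*((z-o[2])/r[:,2:])
def cloud(c,D):
    v,u=np.mgrid[:D.shape[0],:D.shape[1]]
    return world(c,np.c_[u.ravel(),v.ravel()],D.ravel()).reshape(*D.shape,3)
def snap(name,f=None):
    st=sense(); im,D=capture(name)
    if f: cv2.imwrite(f"pics/{f}.png",im[:,:,::-1]); np.savez(f"pics/{f}.npz",im=im,D=D)
    return st,cam(name,st),im,D
E
python3 - <<'E'
from h import *
for n in("top","side"):
    st,c,im,D=snap(n,n+"0"); print(n,c[2],c[1][:,2],c[0]["k1"],(D>0).mean())
print(st["ee_rot"],st["gripper_width"],st["time_s"]); print(camera_params("wrist"))
E
```

```text
pics
top [ 0.34976935 -0.02484313  1.69448773] [ 0.10613311 -0.0184479  -0.99418079] -0.029601305931435992 0.996203125
side [0.11474328 0.93735125 0.87885767] [ 0.30995035 -0.77138499 -0.55578411] -0.1067829242954342 0.99583203125
[[-9.55151125e-01 -2.96117881e-01 -7.27371797e-04]
 [-2.96118764e-01  9.55148847e-01  2.08743083e-03]
 [ 7.66227392e-05  2.20920035e-03 -9.99997557e-01]] 0.9971537850104911 0.05
{'intrinsics': array([[299.97689482,   0.        , 321.55881223],
       [  0.        , 299.97689482, 196.45314602],
       [  0.        ,   0.        ,   1.        ]]), 'k1': -0.02067288649135018, 'tool_from_camera': array([[ 5.97042135e-04, -9.67985231e-01, -2.51006445e-01,
         6.93475532e-02],
       [ 9.99999144e-01,  8.70143845e-04, -9.77045694e-04,
        -6.58338045e-04],
       [ 1.16417752e-03, -2.51005647e-01,  9.67984922e-01,
        -1.63000258e-01],
       [ 0.00000000e+00,  0.00000000e+00,  0.00000000e+00,
         1.00000000e+00]])}
```

View pics/top0.png

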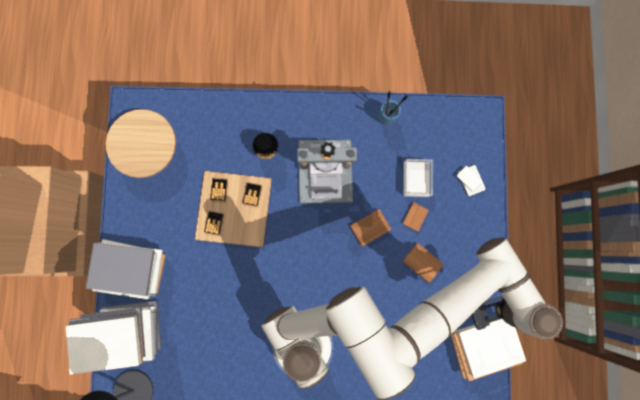

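View pics/side0.png

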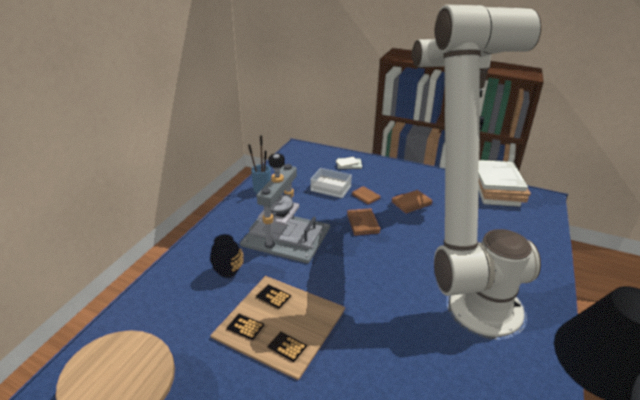

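Top view: three plaques at (218,189), (252,194) and (214,223). The smallest brown board is at (416,216), the knob at (328,150) and the bed handle near (325,180). I'll measure these now.

```bash
python3 - <<'E'
from h import *
z=np.load("pics/top0.npz"); im,D=z["im"],z["D"]; c=cam("top"); P=cloud(c,D)
def rect(mask,box,zp,name):
    m=np.zeros(mask.shape,np.uint8); x0,y0,x1,y1=box; m[y0:y1,x0:x1]=mask[y0:y1,x0:x1]
    n,l,s,ce=cv2.connectedComponentsWithStats(m)
    k=1+np.argmax(s[1:,4]); v,u=np.nonzero(l==k)
    hull=cv2.convexHull(np.c_[u,v].astype(np.int32)).reshape(-1,2)
    W=onplane(c,hull,zp)[:,:2]; r=cv2.minAreaRect((W*1000).astype(np.float32))
    print(name,np.round(r[0],1),np.round(r[1],1),round(r[2],1),"n",s[k,4],"z",np.round(np.median(P[l==k][:,2]),4))
g=im.astype(int); dark=g.sum(2)<130
R,G,B=g[...,0],g[...,1],g[...,2]
gray=cv2.cvtColor(im,cv2.COLOR_RGB2GRAY)
dk=cv2.morphologyEx(((gray<60)).astype(np.uint8),cv2.MORPH_CLOSE,np.ones((5,5)))
for i,b in enumerate([(205,174,232,204),(240,179,266,211),(202,208,228,240)]): rect(dk,b,.02,f"p{i}")
br=((R>B+25)).astype(np.uint8)
for n,b in dict(small=(398,198,432,232),big=(345,203,395,250),mid=(398,238,446,284)).items(): rect(br,b,.014,n)
rect(br,(190,165,275,255),.012,"rack")
# heights of press
reg=np.s_[130:210,290:365]; Z=P[reg]
for lo,hi in((.27,.32),(.165,.23),(.06,.1),(.028,.045),(.01,.026)):
    q=Z[(Z[...,2]>lo)&(Z[...,2]<hi)]; 
    if len(q): r=cv2.minAreaRect((q[:,:2]*1000).astype(np.float32)); print(lo,len(q),np.round(r[0],1),np.round(r[1],1),round(r[2],1),np.median(q,0).round(4))
cr=cv2.resize(im[125:255,190:440],None,fx=3.2,fy=3.2,interpolation=cv2.INTER_CUBIC); cv2.imwrite("pics/c1.png",cr[:,:,::-1])
E
```

```text
p0 [587.1 321.8] [48.  26.5] 86.4 n 57 z 0.021
p1 [566.5 197.3] [49.4 36.5] 81.7 n 95 z 0.0212
p2 [455.6 332.8] [52.5 45. ] 79.8 n 133 z 0.0211
small [ 478.8 -404.8] [64.5 90.8] 63.6 n 430 z 0.015
big [ 436.2 -238.4] [ 89.  125.7] 31.0 n 807 z 0.0201
mid [ 310.1 -433.3] [125.5  88. ] 51.2 n 811 z 0.0202
rack [495.1 267.9] [251.7 256.3] 84.7 n 4494 z 0.0141
0.27 177 [665.5 -69.1] [45.2 45. ] 37.1 [ 0.6635 -0.0692  0.2914]
0.165 766 [666.1 -69.1] [ 48.1 193.2] 2.3 [ 0.6594 -0.0611  0.2119]
0.06 137 [606.9 -70.4] [103.4 162.3] 2.0 [ 0.566  -0.068   0.0813]
0.028 804 [646.3 -71.1] [218.8 180.9] 3.9 [ 0.5998 -0.0708  0.0351]
0.01 1096 [649.5 -76.1] [298.9 275.9] 1.5 [ 0.6006 -0.061   0.0171]
```

View pics/c1.png

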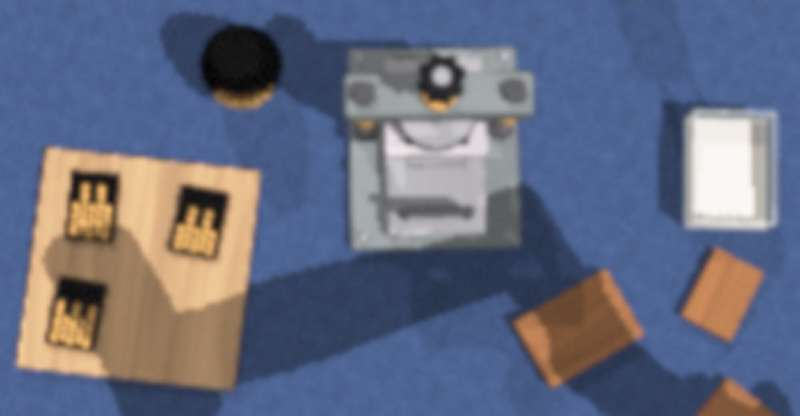

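```bash
cat >> h.py <<'E'
def plan(x,y,z,yaw,st=None):
    """target tcp in cm, yaw deg = direction of tool x in world; prints rotvec (tool) then shift in rotated tool axes (cm)"""
    from scipy.spatial.transform import Rotation as Ro
    st=st or sense(); R=np.array(st["ee_rot"]); a=np.radians(yaw)
    T=np.array([[np.cos(a),np.sin(a),0],[np.sin(a),-np.cos(a),0],[0,0,-1.]])
    rv=Ro.from_matrix(R.T@T).as_rotvec(); d=np.array([x,y,z])-100*np.array(st["tcp_pos"])
    print("tcp",np.round(100*np.array(st["tcp_pos"]),2),"rot",np.round(rv,3),"shift",np.round(T.T@d,2),"world d",np.round(d,2))
E
python3 - <<'E'
from h import *
z=np.load("pics/top0.npz"); P=cloud(cam("top"),z["D"]); 
def pca(sel):
    q=P[sel]; m=q.mean(0); w,V=np.linalg.eigh(np.cov(q[:,:2].T)); v=V[:,1]; print(len(q),m.round(4),q.min(0).round(3),q.max(0).round(3),"long axis",np.degrees(np.arctan2(v[1],v[0])).round(2))
M=np.zeros(P.shape[:2],bool); M[130:210,290:365]=1; Z=P[...,2]
pca(M&(Z>.2)&(Z<.216)); pca(M&(P[...,0]<.6)&(Z>.06)&(Z<.1)); pca(M&(P[...,0]<.6)&(Z>.03)&(Z<.04))
M[:]=0; M[128:162,245:285]=1; pca(M&(Z>.03))
M[:]=0; M[150:205,395:440]=1; pca(M&(Z>.03))
plan(57.5,-7,20,182)
E
```

```text
537 [ 0.6625 -0.0671  0.2106] [ 0.64  -0.166  0.2  ] [0.691 0.027 0.216] long axis 92.49
73 [ 0.5613 -0.072   0.0777] [ 0.554 -0.115  0.066] [ 0.567 -0.032  0.087] long axis 92.26
333 [ 0.5702 -0.0729  0.035 ] [ 0.539 -0.128  0.03 ] [ 0.6   -0.017  0.04 ] long axis 88.92
530 [0.7088 0.1436 0.1279] [ 0.35  -0.025  0.039] [0.768 0.195 1.694] long axis -155.08
246 [ 0.6154 -0.3958  0.0905] [ 0.35  -0.458  0.03 ] [ 0.689 -0.025  1.694] long axis 128.9
tcp [ 18.5  -59.64  22.16] rot [ 0.002 -0.     0.266] shift [-40.81  51.25   2.16] world d [39.   52.64 -2.16]
```

Emit:
drive_tool:
  rows:
    - {"az":0.09}
    - {"az":0.09}
    - {"az":0.09}
    - {"tx":-2,"ty":2.8,"tz":0.1}
    - {"tx":-2,"ty":2.8,"tz":0.1}
    - {"tx":-2,"ty":2.8,"tz":0.1}
    - {"tx":-2,"ty":2.8,"tz":0.1}
    - {"tx":-2,"ty":2.8,"tz":0.1}
    - {"tx":-2,"ty":2.8,"tz":0.1}
    - {"tx":-2,"ty":2.8,"tz":0.1}

```text
invalid input at $.rows[0]: expected keys tx, ty, tz, ax, ay, az, claw
```

Emit:
drive_tool:
  rows:
    - {"tx":-2,"ty":2.8,"tz":0.1,"claw":0}
    - {"tx":-2,"ty":2.8,"tz":0.1,"claw":0}
    - {"tx":-2,"ty":2.8,"tz":0.1,"claw":0}
    - {"tx":-2,"ty":2.8,"tz":0.1,"claw":0}
    - {"tx":-2,"ty":2.8,"tz":0.1,"claw":0}
    - {"tx":-2,"ty":2.8,"tz":0.1,"claw":0}
    - {"tx":-2,"ty":2.8,"tz":0.1,"claw":0}
    - {"tx":-2,"ty":2.8,"tz":0.1,"claw":0}
    - {"tx":-2,"ty":2.8,"tz":0.1,"claw":0}
    - {"claw":0}

```text
invalid input at $.rows[0]: expected keys tx, ty, tz, ax, ay, az, claw
```

```bash
python3 - <<'E'
from h import *
plan(53,-7.2,20,182.4)
st,c,im,D=snap("wrist","w1"); P=cloud(c,D)
Z=P[...,2]; print(c[2])
s=(Z>.066)&(Z<.082)&(P[...,0]<.575)&(P[...,0]>.5)&(abs(P[...,1]+.07)<.06)
q=P[s]; print(len(q),q.mean(0),q.min(0),q.max(0))
E
```

```text
tcp [ 18.5  -59.64  22.16] rot [ 0.002 -0.     0.259] shift [-36.66  50.95   2.16] world d [34.5  52.44 -2.16]
[ 0.11911053 -0.61787988  0.38458357]<stdin>:6: RuntimeWarning: Mean of empty slice.
  ret = um.true_divide(
Traceback (most recent call last):
ValueError: zero-size array to reduction operation minimum which has no identity
```

View pics/w1.png

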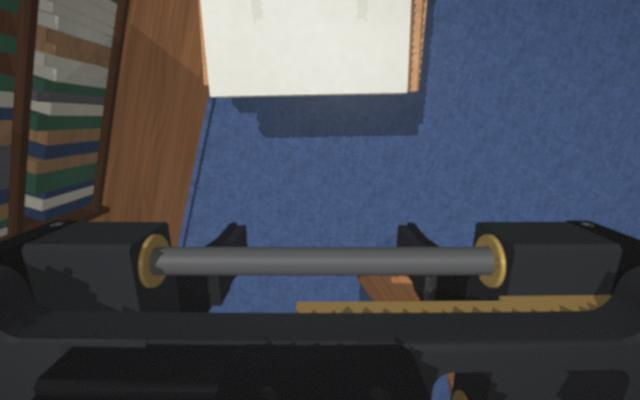

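Only the gripper and the table are in view, because the move was refused: every row needs all seven keys.

Emit:
drive_tool:
  rows:
    - {"tx":0,"ty":0,"tz":0,"ax":0,"ay":0,"az":0.09,"claw":0}
    - {"tx":0,"ty":0,"tz":0,"ax":0,"ay":0,"az":0.09,"claw":0}
    - {"tx":0,"ty":0,"tz":0,"ax":0,"ay":0,"az":0.08,"claw":0}
    - {"tx":-2,"ty":2.8,"tz":0.1,"ax":0,"ay":0,"az":0,"claw":0}
    - {"tx":-2,"ty":2.8,"tz":0.1,"ax":0,"ay":0,"az":0,"claw":0}
    - {"tx":-2,"ty":2.8,"tz":0.1,"ax":0,"ay":0,"az":0,"claw":0}
    - {"tx":-2,"ty":2.8,"tz":0.1,"ax":0,"ay":0,"az":0,"claw":0}
    - {"tx":-2,"ty":2.8,"tz":0.1,"ax":0,"ay":0,"az":0,"claw":0}
    - {"tx":-2,"ty":2.8,"tz":0.1,"ax":0,"ay":0,"az":0,"claw":0}
    - {"tx":-2,"ty":2.8,"tz":0.1,"ax":0,"ay":0,"az":0,"claw":0}

```text
time_s: 0.98
tcp_pos: [0.3175, -0.3938, 0.2153]
ee_rot: [[-0.999, -0.041, -0.0], [-0.041, 0.999, 0.0], [0.0, 0.0, -1.0]]
wrist_force: [0.6, -1.2, -0.6]
gripper_width: 0.324
gripper_force: 0.0
```

Emit:
drive_tool:
  rows:
    - {"tx":-2,"ty":2.8,"tz":0.1,"ax":0,"ay":0,"az":0,"claw":0}
    - {"tx":-2,"ty":2.8,"tz":0.1,"ax":0,"ay":0,"az":0,"claw":0}
    - {"tx":-2,"ty":2.8,"tz":0.1,"ax":0,"ay":0,"az":0,"claw":0}
    - {"tx":-2,"ty":2.8,"tz":0.1,"ax":0,"ay":0,"az":0,"claw":0}
    - {"tx":-2,"ty":2.8,"tz":0.1,"ax":0,"ay":0,"az":0,"claw":0}
    - {"tx":-2,"ty":2.8,"tz":0.1,"ax":0,"ay":0,"az":0,"claw":0}
    - {"tx":-2,"ty":2.8,"tz":0.1,"ax":0,"ay":0,"az":0,"claw":0}
    - {"tx":-2,"ty":2.8,"tz":0.1,"ax":0,"ay":0,"az":0,"claw":0}
    - {"tx":-2,"ty":2.8,"tz":0.1,"ax":0,"ay":0,"az":0,"claw":0}
    - {"tx":0,"ty":0,"tz":0,"ax":0,"ay":0,"az":0,"claw":0}

```text
time_s: 1.82
tcp_pos: [0.4894, -0.1326, 0.2062]
ee_rot: [[-0.999, -0.046, 0.001], [-0.046, 0.999, 0.0], [-0.001, 0.0, -1.0]]
wrist_force: [0.2, -1.4, 0.4]
gripper_width: 0.006
gripper_force: 0.0
```

```bash
python3 - <<'E'
from h import *
st,c,im,D=snap("wrist","w1"); P=cloud(c,D)
Z=P[...,2]; print(c[2])
s=(Z>.066)&(Z<.082)&(P[...,0]<.575)&(P[...,0]>.5)&(abs(P[...,1]+.07)<.06)
q=P[s]; print(len(q),q.mean(0),q.min(0),q.max(0))
plan(57.7,-7.2,20,182.4)
E
```

```text
[ 0.42019842 -0.13667851  0.36907682]<stdin>:5: RuntimeWarning: Mean of empty slice.
  ret = um.true_divide(
Traceback (most recent call last):
ValueError: zero-size array to reduction operation minimum which has no identity
```

View pics/w1.png

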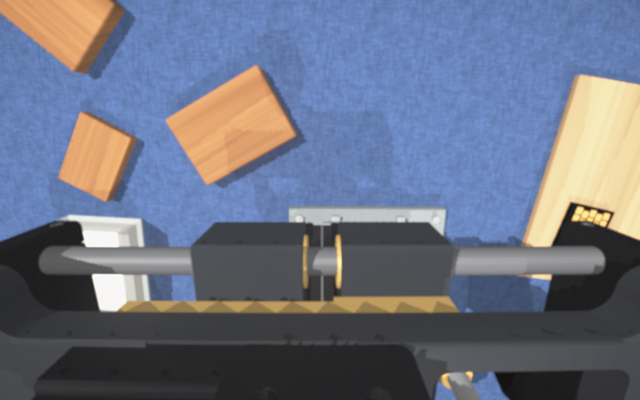

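The wrist view shows the fingers shut and the press front edge at about (365,210); the handle itself is hidden behind the gripper. I'll hook the bar from behind, with the tool leaning towards the robot for clearance from the plate.

Emit:
drive_tool:
  rows:
    - {"tx":-2.5,"ty":1.4,"tz":0.1,"ax":0,"ay":0,"az":0,"claw":0}
    - {"tx":-2.5,"ty":1.4,"tz":0.1,"ax":0,"ay":0,"az":0,"claw":0}
    - {"tx":-2.5,"ty":1.4,"tz":0.1,"ax":0,"ay":0,"az":0,"claw":0}
    - {"tx":-2.5,"ty":1.4,"tz":0.1,"ax":0,"ay":0,"az":0,"claw":0}
    - {"tx":0,"ty":0,"tz":0,"ax":0,"ay":-0.087,"az":0,"claw":0}
    - {"tx":0,"ty":0,"tz":0,"ax":0,"ay":-0.087,"az":0,"claw":0}
    - {"tx":0,"ty":0,"tz":0,"ax":0,"ay":-0.087,"az":0,"claw":0}
    - {"tx":0,"ty":0,"tz":0,"ax":0,"ay":0,"az":0,"claw":0}

```text
time_s: 2.53
tcp_pos: [0.5795, -0.0773, 0.2005]
ee_rot: [[-0.966, -0.039, 0.254], [-0.038, 0.999, 0.01], [-0.254, 0.0, -0.967]]
wrist_force: [-1.5, -0.2, -1.3]
gripper_width: 0.006
gripper_force: 0.0
```

```bash
cat >> h.py <<'E'
def shift(x,y,z):
    st=sense(); R=np.array(st["ee_rot"]); d=np.array([x,y,z])-100*np.array(st["tcp_pos"])
    print("tcp",np.round(100*np.array(st["tcp_pos"]),2),"toolz",R[:,2].round(3),"shift",np.round(R.T@d,2))
E
python3 - <<'E'
from h import *
shift(58.7,-7.15,5.6)
E
```

```text
tcp [57.95 -7.73 20.05] toolz [ 0.254  0.01  -0.967] shift [ 2.93  0.54 14.17]
```

Emit:
drive_tool:
  rows:
    - {"tx":-0.75,"ty":0.55,"tz":0.2,"ax":0,"ay":0,"az":0,"claw":0}
    - {"tx":0.52,"ty":0,"tz":2,"ax":0,"ay":0,"az":0,"claw":0}
    - {"tx":0.52,"ty":0,"tz":2,"ax":0,"ay":0,"az":0,"claw":0}
    - {"tx":0.52,"ty":0,"tz":2,"ax":0,"ay":0,"az":0,"claw":0}
    - {"tx":0.52,"ty":0,"tz":2,"ax":0,"ay":0,"az":0,"claw":0}
    - {"tx":0.52,"ty":0,"tz":2,"ax":0,"ay":0,"az":0,"claw":0}
    - {"tx":0,"ty":0,"tz":0,"ax":0,"ay":0,"az":0,"claw":0}

```text
time_s: 3.12
tcp_pos: [0.5908, -0.0709, 0.0949]
ee_rot: [[-0.968, -0.039, 0.249], [-0.038, 0.999, 0.009], [-0.249, -0.0, -0.968]]
wrist_force: [-1.1, 0.4, -1.4]
gripper_width: 0.006
gripper_force: 0.0
```

Emit:
drive_tool:
  rows:
    - {"tx":0.52,"ty":0,"tz":2,"ax":0,"ay":0,"az":0,"claw":0}
    - {"tx":0.52,"ty":0,"tz":2,"ax":0,"ay":0,"az":0,"claw":0}
    - {"tx":0,"ty":0,"tz":0,"ax":0,"ay":0,"az":0,"claw":0}

```text
time_s: 3.37
tcp_pos: [0.5916, -0.0708, 0.0552]
ee_rot: [[-0.967, -0.04, 0.252], [-0.039, 0.999, 0.01], [-0.252, -0.001, -0.968]]
wrist_force: [-1.0, -1.1, -1.1]
gripper_width: 0.006
gripper_force: 0.0
```

Emit:
drive_tool:
  rows:
    - {"tx":0.6,"ty":0,"tz":-0.155,"ax":0,"ay":0,"az":0,"claw":0}
    - {"tx":0.4,"ty":0,"tz":-0.104,"ax":0,"ay":0,"az":0,"claw":0}
    - {"tx":0.4,"ty":0,"tz":-0.104,"ax":0,"ay":0,"az":0,"claw":0}
    - {"tx":0.6,"ty":0,"tz":-0.155,"ax":0,"ay":0,"az":0,"claw":0}
    - {"tx":0.8,"ty":0,"tz":-0.207,"ax":0,"ay":0,"az":0,"claw":0}
    - {"tx":0.8,"ty":0,"tz":-0.207,"ax":0,"ay":0,"az":0,"claw":0}
    - {"tx":0.8,"ty":0,"tz":-0.207,"ax":0,"ay":0,"az":0,"claw":0}
    - {"tx":0.8,"ty":0,"tz":-0.207,"ax":0,"ay":0,"az":0,"claw":0}
    - {"tx":0.8,"ty":0,"tz":-0.207,"ax":0,"ay":0,"az":0,"claw":0}
    - {"tx":0.8,"ty":0,"tz":-0.207,"ax":0,"ay":0,"az":0,"claw":0}

```text
time_s: 4.2
tcp_pos: [0.5219, -0.0732, 0.0576]
ee_rot: [[-0.965, -0.041, 0.258], [-0.04, 0.999, 0.011], [-0.259, 0.0, -0.966]]
wrist_force: [2.2, 0.4, 2.2]
gripper_width: 0.001
gripper_force: 1.4
```

Emit:
drive_tool:
  rows:
    - {"tx":0.8,"ty":0,"tz":-0.207,"ax":0,"ay":0,"az":0,"claw":0}
    - {"tx":0.8,"ty":0,"tz":-0.207,"ax":0,"ay":0,"az":0,"claw":0}
    - {"tx":0.8,"ty":0,"tz":-0.207,"ax":0,"ay":0,"az":0,"claw":0}
    - {"tx":0.8,"ty":0,"tz":-0.207,"ax":0,"ay":0,"az":0,"claw":0}
    - {"tx":0.6,"ty":0,"tz":-0.155,"ax":0,"ay":0,"az":0,"claw":0}
    - {"tx":0.4,"ty":0,"tz":-0.104,"ax":0,"ay":0,"az":0,"claw":0}
    - {"tx":0.2,"ty":0,"tz":-0.05,"ax":0,"ay":0,"az":0,"claw":0}

```text
time_s: 4.78
tcp_pos: [0.4756, -0.0754, 0.0565]
ee_rot: [[-0.966, -0.04, 0.256], [-0.039, 0.999, 0.01], [-0.256, -0.0, -0.967]]
wrist_force: [1.7, 0.4, 0.8]
gripper_width: 0.002
gripper_force: 0.8
```

Emit:
drive_tool:
  rows:
    - {"tx":0.4,"ty":0,"tz":-0.104,"ax":0,"ay":0,"az":0,"claw":0}
    - {"tx":0.4,"ty":0,"tz":-0.104,"ax":0,"ay":0,"az":0,"claw":0}
    - {"tx":0.3,"ty":0,"tz":-0.08,"ax":0,"ay":0,"az":0,"claw":0}
    - {"tx":0.2,"ty":0,"tz":-0.05,"ax":0,"ay":0,"az":0,"claw":0}

```text
time_s: 5.12
tcp_pos: [0.4631, -0.0757, 0.0567]
ee_rot: [[-0.966, -0.041, 0.257], [-0.039, 0.999, 0.01], [-0.257, -0.0, -0.966]]
wrist_force: [1.3, -0.5, 0.4]
gripper_width: 0.005
gripper_force: 0.8
```

Emit:
drive_tool:
  rows:
    - {"tx":0.2,"ty":0,"tz":-0.05,"ax":0,"ay":0,"az":0,"claw":0}
    - {"tx":0.2,"ty":0,"tz":-0.05,"ax":0,"ay":0,"az":0,"claw":0}

```text
time_s: 5.28
tcp_pos: [0.4615, -0.0753, 0.0575]
ee_rot: [[-0.964, -0.042, 0.262], [-0.04, 0.999, 0.012], [-0.262, 0.001, -0.965]]
wrist_force: [7.6, -1.3, -2.9]
gripper_width: 0.01
gripper_force: 3.4
```

Emit:
drive_tool:
  rows:
    - {"tx":0.2,"ty":0,"tz":-0.05,"ax":0,"ay":0,"az":0,"claw":0}
    - {"tx":0.1,"ty":0,"tz":-0.025,"ax":0,"ay":0,"az":0,"claw":0}

```text
time_s: 5.45
tcp_pos: [0.4612, -0.0747, 0.0586]
ee_rot: [[-0.963, -0.043, 0.267], [-0.041, 0.999, 0.013], [-0.267, 0.002, -0.964]]
wrist_force: [10.8, -3.2, -3.5]
gripper_width: 0.002
gripper_force: 4.5
```

Emit:
drive_tool:
  rows:
    - {"tx":-0.8,"ty":0,"tz":0.2,"ax":0,"ay":0,"az":0,"claw":0}
    - {"tx":-0.5,"ty":0,"tz":-2,"ax":0,"ay":0,"az":0,"claw":0}
    - {"tx":-0.7,"ty":0,"tz":-2.5,"ax":0,"ay":0,"az":0,"claw":6.9}
    - {"tx":-1,"ty":0,"tz":-3.7,"ax":0,"ay":0,"az":0,"claw":6.9}
    - {"tx":-1,"ty":0,"tz":-3.7,"ax":0,"ay":0,"az":0,"claw":6.9}
    - {"tx":-1,"ty":0,"tz":-3.7,"ax":0,"ay":0,"az":0,"claw":6.9}
    - {"tx":-1,"ty":0,"tz":-3.7,"ax":0,"ay":0.09,"az":0,"claw":6.9}
    - {"tx":0,"ty":2,"tz":0,"ax":0,"ay":0.09,"az":0,"claw":6.9}
    - {"tx":0,"ty":2,"tz":0,"ax":0,"ay":0.09,"az":0,"claw":6.9}
    - {"tx":-1,"ty":2,"tz":0,"ax":0,"ay":0,"az":0,"claw":6.9}

```text
time_s: 6.28
tcp_pos: [0.4736, -0.0145, 0.2506]
ee_rot: [[-0.999, -0.039, 0.0], [-0.039, 0.999, -0.0], [-0.0, -0.0, -1.0]]
wrist_force: [0.5, 0.4, -0.2]
gripper_width: 0.527
gripper_force: 0.0
```

```bash
python3 - <<'E'
from h import *
plan(60,26,25,178)
E
```

```text
tcp [47.36 -1.45 25.06] rot [-0.     0.     0.074] shift [-11.68  27.88   0.06] world d [12.64 27.45 -0.06]
```

Emit:
drive_tool:
  rows:
    - {"tx":-1.3,"ty":3.1,"tz":0,"ax":0,"ay":0,"az":0.07,"claw":6.9}
    - {"tx":-1.3,"ty":3.1,"tz":0,"ax":0,"ay":0,"az":0,"claw":6.9}
    - {"tx":-1.3,"ty":3.1,"tz":0,"ax":0,"ay":0,"az":0,"claw":6.9}
    - {"tx":-1.3,"ty":3.1,"tz":0,"ax":0,"ay":0,"az":0,"claw":6.9}
    - {"tx":-1.3,"ty":3.1,"tz":0,"ax":0,"ay":0,"az":0,"claw":6.9}
    - {"tx":-1.3,"ty":3.1,"tz":0,"ax":0,"ay":0,"az":0,"claw":6.9}
    - {"tx":-1.3,"ty":3.1,"tz":0,"ax":0,"ay":0,"az":0,"claw":6.9}
    - {"tx":-1.3,"ty":3.1,"tz":0,"ax":0,"ay":0,"az":0,"claw":6.9}
    - {"tx":-1.3,"ty":3.1,"tz":0,"ax":0,"ay":0,"az":0,"claw":6.9}
    - {"tx":0,"ty":0,"tz":0,"ax":0,"ay":0,"az":0,"claw":6.9}

```text
time_s: 7.12
tcp_pos: [0.5968, 0.2652, 0.2478]
ee_rot: [[-1.0, 0.027, 0.001], [0.027, 1.0, -0.002], [-0.001, -0.002, -1.0]]
wrist_force: [0.7, -0.0, -1.5]
gripper_width: 0.799
gripper_force: 0.0
```

```bash
cat >> h.py <<'E'
def dark_rects(c,im,D,zp,xlim,ylim,thr=55):
    P=cloud(c,D); g=cv2.cvtColor(im,cv2.COLOR_RGB2GRAY)
    ok=(abs(P[...,2]-zp)<.012)&(P[...,0]>xlim[0])&(P[...,0]<xlim[1])&(P[...,1]>ylim[0])&(P[...,1]<ylim[1])
    m=cv2.morphologyEx((ok&(g<thr)).astype(np.uint8),cv2.MORPH_CLOSE,np.ones((15,15)))
    n,l,s,_=cv2.connectedComponentsWithStats(m)
    for k in range(1,n):
        if s[k,4]<200: continue
        v,u=np.nonzero(l==k); W=onplane(c,np.c_[u,v],zp)[:,:2]*1000
        r=cv2.minAreaRect(W.astype(np.float32)); a=r[2] if r[1][0]>r[1][1] else r[2]-90
        print("rect c",np.round(r[0],1),"size",np.round(sorted(r[1]),1),"long-axis yaw",round((a+90)%180-90,1),"z",np.median(P[l==k][:,2]).round(4),"px",s[k,:4])
E
python3 - <<'E'
from h import *
st,c,im,D=snap("wrist","w2"); print(np.round(st["tcp_pos"],4)); dark_rects(c,im,D,.020,(.35,.68),(.1,.45))
E
```

```text
[0.5968 0.2652 0.2478]
```

View pics/w2.png

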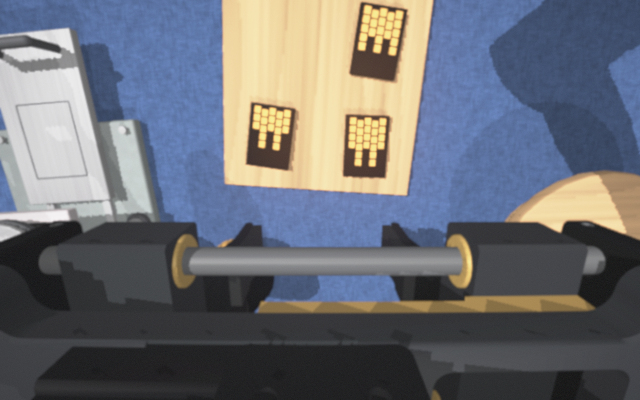

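This view shows all three plaques, at (270,135), (366,145) and (378,40). The bed is out, with its outline centred near (53,139).

```bash
python3 - <<'E'
from h import *
st=sense(); c=cam("wrist",st); z=np.load("pics/w2.npz"); im,D=z["im"],z["D"]; P=cloud(c,D)
g=cv2.cvtColor(im,cv2.COLOR_RGB2GRAY)
for u,v in((270,155),(366,165),(366,145),(378,70),(53,120)): print(P[v,u].round(4),g[v,u],D[v,u])
for zp in(.02,.03): dark_rects(c,im,D,zp,(.35,.68),(.1,.45),90)
# bed outline corners, from plane z=.034
print(onplane(c,[(14,104),(70,100),(90,174),(27,178)],.034).round(4))
cr=cv2.resize(im[60:230,0:170],None,fx=3.5,fy=3.5,interpolation=cv2.INTER_CUBIC); cv2.imwrite("pics/c2.png",cr[:,:,::-1])
E
```

```text
[0.5706 0.1943 0.0198] 62 0.39042586
[0.5872 0.3195 0.0188] 63 0.39426062
[0.561  0.3191 0.0205] 230 0.3859731
[0.471  0.3328 0.0212] 65 0.3626228
[ 0.5176 -0.07    0.0354] 218 0.36493167
rect c [436.2 332.6] size [54.4 86.1] long-axis yaw -9.4 z 0.0212 px [351   0  55  80]
rect c [547.4 195.9] size [54.  77.1] long-axis yaw -10.0 z 0.0213 px [247 104  48  66]
rect c [563.  318.6] size [54.  77.6] long-axis yaw -3.2 z 0.0211 px [344 116  45  61]
rect c [438.4 330.9] size [53.  83.6] long-axis yaw -9.4 z 0.0212 px [351   0  55  80]
rect c [546.8 197.7] size [52.7 75.1] long-axis yaw -10.0 z 0.0213 px [247 104  48  66]
rect c [562.1 317.2] size [52.6 75.6] long-axis yaw -3.2 z 0.0211 px [344 116  45  61]
[[ 0.4966 -0.1167  0.034 ]
 [ 0.4948 -0.0439  0.034 ]
 [ 0.5867 -0.0387  0.034 ]
 [ 0.5895 -0.1251  0.034 ]]
```

View pics/c2.png

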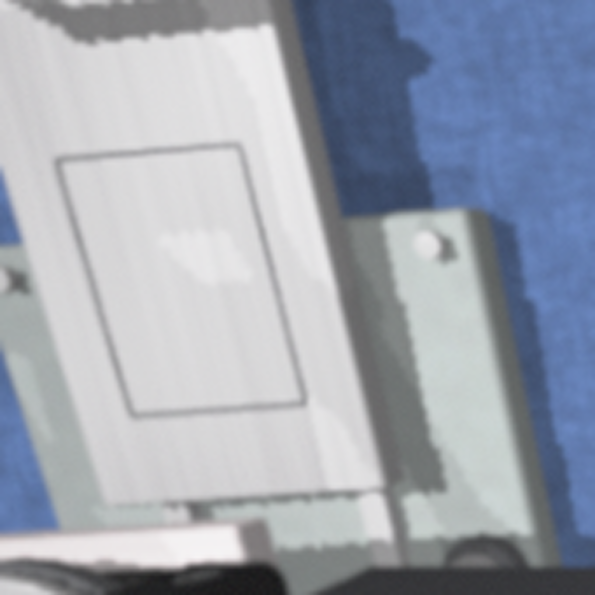

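The crop shows the engraved outline clearly, with corners at about (17,106), (68,101), (87,175) and (38,179) in the full picture.

```bash
python3 - <<'E'
from h import *
st=sense(); c=cam("wrist",st)
W=onplane(c,[(16.6,105.7),(68,101.4),(87.1,174.9),(38,178.6)],.034)*1000
print(W.round(1),W.mean(0).round(1)); e=W[[3,2]].mean(0)-W[[0,1]].mean(0); f=W[[1,2]].mean(0)-W[[0,3]].mean(0); print(np.linalg.norm(e),np.linalg.norm(f),np.degrees(np.arctan2(e[1],e[0])),np.degrees(np.arctan2(-f[0],f[1])))
t=cam("top"); im,D=capture("top"); cv2.imwrite("pics/t2.png",im[:,:,::-1]); P=cloud(t,D)
M=np.zeros(P.shape[:2],bool); M[130:230,290:365]=1; q=P[M&(P[...,0]<.5)&(P[...,2]>.06)&(P[...,2]<.1)]; print(len(q),q.mean(0))
plan(54.6,19.7,2.2,170)
E
```

```text
[[ 498.8 -113.9   34. ]
 [ 496.3  -46.8   34. ]
 [ 587.8  -42.8   34. ]
 [ 590.7 -110.3   34. ]] [543.4 -78.4  34. ]
91.79670748779783 67.32593298530256 2.398328923772636 2.3090818354355953
77 [ 0.44149267 -0.08078767  0.07733291]
tcp [59.53 26.14 24.87] rot [-0.003  0.     0.146] shift [ 3.74 -7.2  22.67] world d [ -4.93  -6.44 -22.67]
```

Emit:
drive_tool:
  rows:
    - {"tx":0,"ty":0,"tz":0,"ax":0,"ay":0,"az":0.1,"claw":7.6}
    - {"tx":0,"ty":0,"tz":0,"ax":0,"ay":0,"az":0.046,"claw":7.6}
    - {"tx":0.9,"ty":-1.7,"tz":3,"ax":0,"ay":0,"az":0,"claw":7.6}
    - {"tx":0.9,"ty":-1.7,"tz":3,"ax":0,"ay":0,"az":0,"claw":7.6}
    - {"tx":0.9,"ty":-1.7,"tz":3,"ax":0,"ay":0,"az":0,"claw":7.6}
    - {"tx":1,"ty":-1.7,"tz":3,"ax":0,"ay":0,"az":0,"claw":7.6}
    - {"tx":0,"ty":0,"tz":4,"ax":0,"ay":0,"az":0,"claw":7.6}
    - {"tx":0,"ty":0,"tz":0,"ax":0,"ay":0,"az":0,"claw":7.6}
    - {"tx":0,"ty":0,"tz":0,"ax":0,"ay":0,"az":0,"claw":7.6}

```text
time_s: 7.97
tcp_pos: [0.5475, 0.1985, 0.09]
ee_rot: [[-0.984, 0.176, 0.001], [0.176, 0.984, -0.004], [-0.002, -0.004, -1.0]]
wrist_force: [1.2, 1.1, 0.9]
gripper_width: 0.874
gripper_force: 0.0
```

```bash
python3 - <<'E'
from h import *
plan(54.7,20.05,1.4,170)
st,c,im,D=snap("wrist","w3"); dark_rects(c,im,D,.02,(.3,.68),(.1,.45),90)
E
```

```text
tcp [54.75 19.85  9.  ] rot [-0.004  0.002 -0.002] shift [0.08 0.19 7.6 ] world d [-0.05  0.2  -7.6 ]
rect c [450.3 331.9] size [57.4 60.3] long-axis yaw -9.4 z 0.0207 px [441   0  88  92]
rect c [562.9 320. ] size [57.6 77.8] long-axis yaw -3.0 z 0.0207 px [440 148  73  99]
rect c [545.6 198.8] size [54.7 73.2] long-axis yaw -9.9 z 0.0209 px [289 159  70  88]
```

View pics/w3.png

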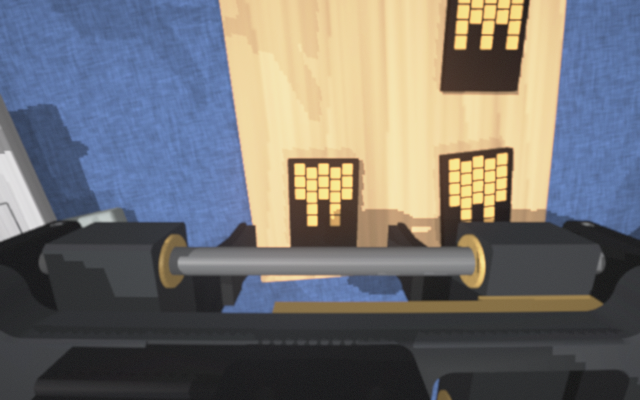

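The plaque sits midway between the open fingers, with its rear edge at row 159. I'll go down and grip.

Emit:
drive_tool:
  rows:
    - {"tx":-0.15,"ty":0,"tz":2,"ax":0,"ay":0,"az":0,"claw":7.6}
    - {"tx":0,"ty":0,"tz":2,"ax":0,"ay":0,"az":0,"claw":7.6}
    - {"tx":0,"ty":0,"tz":1.6,"ax":0,"ay":0,"az":0,"claw":7.6}
    - {"tx":0,"ty":0,"tz":1,"ax":0,"ay":0,"az":0,"claw":7.6}
    - {"tx":0,"ty":0,"tz":0.9,"ax":0,"ay":0,"az":0,"claw":7.6}
    - {"tx":0,"ty":0,"tz":0,"ax":0,"ay":0,"az":0,"claw":7}
    - {"tx":0,"ty":0,"tz":0,"ax":0,"ay":0,"az":0,"claw":5}
    - {"tx":0,"ty":0,"tz":0,"ax":0,"ay":0,"az":0,"claw":5}
    - {"tx":0,"ty":0,"tz":0,"ax":0,"ay":0,"az":0,"claw":5}
    - {"tx":0,"ty":0,"tz":0,"ax":0,"ay":0,"az":0,"claw":5}

```text
time_s: 8.85
tcp_pos: [0.5512, 0.2005, 0.017]
ee_rot: [[-0.985, 0.175, 0.007], [0.175, 0.985, 0.0], [-0.006, 0.002, -1.0]]
wrist_force: [0.2, -0.4, 2.7]
gripper_width: 0.634
gripper_force: 30.0
```

Emit:
drive_tool:
  rows:
    - {"tx":0,"ty":0,"tz":-0.5,"ax":0,"ay":0,"az":0,"claw":5}
    - {"tx":0,"ty":0,"tz":-1,"ax":0,"ay":0,"az":0,"claw":5}
    - {"tx":0,"ty":0,"tz":-2,"ax":0,"ay":0,"az":0,"claw":5}
    - {"tx":0,"ty":0,"tz":-3,"ax":0,"ay":0,"az":0,"claw":5}
    - {"tx":0,"ty":0,"tz":-3,"ax":0,"ay":0,"az":0,"claw":5}
    - {"tx":0,"ty":0,"tz":0,"ax":0,"ay":0,"az":0,"claw":5}

```text
time_s: 9.35
tcp_pos: [0.554, 0.2021, 0.1185]
ee_rot: [[-0.985, 0.173, 0.017], [0.173, 0.985, 0.006], [-0.016, 0.008, -1.0]]
wrist_force: [1.1, 0.5, 0.1]
gripper_width: 0.639
gripper_force: 30.0
```

```bash
python3 - <<'E'
from h import *
plan(54.5,-7.5,14,182.4)
E
```

```text
tcp [55.4  20.21 11.85] rot [ 0.007  0.017 -0.216] shift [  2.06 -27.65  -2.15] world d [ -0.9  -27.71   2.15]
```

Emit:
drive_tool:
  rows:
    - {"tx":0,"ty":0,"tz":0,"ax":0.003,"ay":0.008,"az":-0.108,"claw":5}
    - {"tx":0,"ty":0,"tz":0,"ax":0.004,"ay":0.009,"az":-0.108,"claw":5}
    - {"tx":0.2,"ty":-3.4,"tz":-0.3,"ax":0,"ay":0,"az":0,"claw":5}
    - {"tx":0.2,"ty":-3.5,"tz":-0.3,"ax":0,"ay":0,"az":0,"claw":5}
    - {"tx":0.2,"ty":-3.5,"tz":-0.3,"ax":0,"ay":0,"az":0,"claw":5}
    - {"tx":0.2,"ty":-3.5,"tz":-0.3,"ax":0,"ay":0,"az":0,"claw":5}
    - {"tx":0.2,"ty":-3.5,"tz":-0.3,"ax":0,"ay":0,"az":0,"claw":5}
    - {"tx":0.2,"ty":-3.5,"tz":-0.3,"ax":0,"ay":0,"az":0,"claw":5}
    - {"tx":0.2,"ty":-3.5,"tz":-0.3,"ax":0,"ay":0,"az":0,"claw":5}
    - {"tx":0.2,"ty":-3.2,"tz":0,"ax":0,"ay":0,"az":0,"claw":5}

```text
time_s: 10.18
tcp_pos: [0.5456, -0.078, 0.1353]
ee_rot: [[-0.999, -0.04, -0.01], [-0.04, 0.999, -0.006], [0.01, -0.006, -1.0]]
wrist_force: [0.1, 1.2, -0.9]
gripper_width: 0.631
gripper_force: 30.0
```

Emit:
drive_tool:
  rows:
    - {"tx":0,"ty":0,"tz":0,"ax":0,"ay":0,"az":0,"claw":5}
    - {"tx":0,"ty":0,"tz":0,"ax":0,"ay":0,"az":0,"claw":5}

```text
time_s: 10.35
tcp_pos: [0.5453, -0.0778, 0.1343]
ee_rot: [[-0.999, -0.037, -0.011], [-0.037, 0.999, -0.006], [0.012, -0.006, -1.0]]
wrist_force: [0.7, 0.2, -0.8]
gripper_width: 0.631
gripper_force: 30.0
```

```bash
python3 - <<'E'
from h import *
plan(54.7,-7.5,3.9,182.4)
st,c,im,D=snap("wrist","w4"); print(st["gripper_width"])
E
```

```text
tcp [54.53 -7.78 13.43] rot [-0.006 -0.012 -0.005] shift [-0.18  0.27  9.53] world d [ 0.17  0.28 -9.53]
0.631454581380211
```

View pics/w4.png

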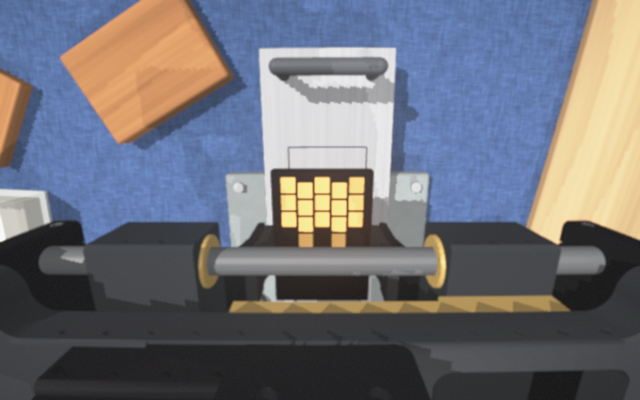

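The held plaque's rear edge runs (272,170)–(373,170), and the outline's rear edge (288,147)–(367,147). I'll compute both positions.

```bash
python3 - <<'E'
from h import *
st=sense(); c=cam("wrist",st); z=np.load("pics/w4.npz"); im,D=z["im"],z["D"]
a=onplane(c,[(272.5,169.5),(373,169.5)],.1373); b=onplane(c,[(288.5,147.5),(367,147)],.034)
print(D[175,320],cloud(c,D)[175,320])
for q,h in((a,40),(b,46)):
    v=q[1]-q[0]; v/=np.linalg.norm(v); n=np.array([v[1],-v[0],0]); print(np.linalg.norm(q[1]-q[0])*1000,"yaw",np.degrees(np.arctan2(-v[0],v[1])),"centre",(q.mean(0)*1000+h*n).round(1))
plan(54.7,-7.5,3.9,182.4)
E
```

```text
0.16046984 [ 0.50567814 -0.08011894  0.13950815]
54.30507696266209 yaw 2.3075044232619204 centre [543.  -77.2 137.3]
68.44621663616094 yaw 2.6477175701435747 centre [545.1 -72.8  34. ]
tcp [54.55 -7.67 13.43] rot [-0.006 -0.012 -0.003] shift [-0.16  0.16  9.53] world d [ 0.15  0.17 -9.53]
```

Emit:
drive_tool:
  rows:
    - {"tx":-0.25,"ty":0.3,"tz":1.5,"ax":-0.006,"ay":-0.012,"az":0,"claw":5}
    - {"tx":0,"ty":0,"tz":2,"ax":0,"ay":0,"az":0,"claw":5}
    - {"tx":0,"ty":0,"tz":2,"ax":0,"ay":0,"az":0,"claw":5}
    - {"tx":0,"ty":0,"tz":1.5,"ax":0,"ay":0,"az":0,"claw":5}
    - {"tx":0,"ty":0,"tz":1.0,"ax":0,"ay":0,"az":0,"claw":5}
    - {"tx":0,"ty":0,"tz":0.5,"ax":0,"ay":0,"az":0,"claw":5}
    - {"tx":0,"ty":0,"tz":0,"ax":0,"ay":0,"az":0,"claw":5}

```text
time_s: 10.98
tcp_pos: [0.5473, -0.0725, 0.0479]
ee_rot: [[-0.999, -0.041, -0.002], [-0.041, 0.999, -0.0], [0.002, -0.0, -1.0]]
wrist_force: [0.6, 0.1, 0.2]
gripper_width: 0.631
gripper_force: 30.0
```

```bash
python3 - <<'E'
from h import *
plan(54.76,-7.35,3.8,182.4)
E
```

```text
tcp [54.73 -7.25  4.79] rot [-0.    -0.002 -0.001] shift [-0.02 -0.11  0.99] world d [ 0.03 -0.1  -0.99]
```

Emit:
drive_tool:
  rows:
    - {"tx":0,"ty":-0.1,"tz":0.5,"ax":0,"ay":0,"az":0,"claw":5}
    - {"tx":0,"ty":0,"tz":0.3,"ax":0,"ay":0,"az":0,"claw":5}
    - {"tx":0,"ty":0,"tz":0.15,"ax":0,"ay":0,"az":0,"claw":5}
    - {"tx":0,"ty":0,"tz":0,"ax":0,"ay":0,"az":0,"claw":5}
    - {"tx":0,"ty":0,"tz":0,"ax":0,"ay":0,"az":0,"claw":5}

```text
time_s: 11.4
tcp_pos: [0.5479, -0.0742, 0.0394]
ee_rot: [[-0.999, -0.04, -0.0], [-0.04, 0.999, 0.0], [0.0, 0.0, -1.0]]
wrist_force: [-0.4, -1.0, -1.3]
gripper_width: 0.63
gripper_force: 30.0
```

Emit:
drive_tool:
  rows:
    - {"tx":0,"ty":0,"tz":0.1,"ax":0,"ay":0,"az":0,"claw":5}
    - {"tx":0,"ty":0,"tz":0,"ax":0,"ay":0,"az":0,"claw":5}
    - {"tx":0,"ty":0,"tz":0,"ax":0,"ay":0,"az":0,"claw":6.2}
    - {"tx":0,"ty":0,"tz":0,"ax":0,"ay":0,"az":0,"claw":7.4}
    - {"tx":0,"ty":0,"tz":0,"ax":0,"ay":0,"az":0,"claw":7.4}
    - {"tx":0,"ty":0,"tz":-1,"ax":0,"ay":0,"az":0,"claw":7.6}
    - {"tx":0,"ty":0,"tz":-2.5,"ax":0,"ay":0,"az":0,"claw":7.6}
    - {"tx":0,"ty":0,"tz":-4,"ax":0,"ay":0,"az":0,"claw":7.6}
    - {"tx":0,"ty":0,"tz":-4,"ax":0,"ay":0,"az":0,"claw":7.6}
    - {"tx":0,"ty":0,"tz":0,"ax":0,"ay":0,"az":0,"claw":7.6}

```text
time_s: 12.23
tcp_pos: [0.5531, -0.0743, 0.1624]
ee_rot: [[-0.999, -0.042, 0.016], [-0.042, 0.999, -0.0], [-0.016, -0.001, -1.0]]
wrist_force: [1.4, 0.2, 0.7]
gripper_width: 0.872
gripper_force: 0.0
```

```bash
python3 - <<'E'
from h import *
st,c,im,D=snap("wrist","w5"); print(np.array(st["tcp_pos"]).round(4)); dark_rects(c,im,D,.042,(.4,.65),(-.15,.0),90)
plan(56.3,32.1,9,177)
E
```

```text
[ 0.5531 -0.0743  0.1624]
rect c [546.  -75.2] size [54.4 78. ] long-axis yaw 2.5 z 0.0429 px [294 142  58  80]
tcp [55.1  -7.4  15.87] rot [0.001 0.011 0.093] shift [ 0.86 39.51  6.87] world d [ 1.2  39.5  -6.87]
```

Emit:
drive_tool:
  rows:
    - {"tx":0.1,"ty":3.6,"tz":0,"ax":0,"ay":0,"az":0.093,"claw":7.6}
    - {"tx":0.1,"ty":3.6,"tz":0,"ax":0,"ay":0,"az":0,"claw":7.6}
    - {"tx":0.1,"ty":3.6,"tz":0,"ax":0,"ay":0,"az":0,"claw":7.6}
    - {"tx":0.1,"ty":3.6,"tz":0,"ax":0,"ay":0,"az":0,"claw":7.6}
    - {"tx":0.1,"ty":3.6,"tz":0,"ax":0,"ay":0,"az":0,"claw":7.6}
    - {"tx":0.1,"ty":3.6,"tz":0,"ax":0,"ay":0,"az":0,"claw":7.6}
    - {"tx":0.1,"ty":3.6,"tz":0,"ax":0,"ay":0,"az":0,"claw":7.6}
    - {"tx":0,"ty":3.6,"tz":1,"ax":0,"ay":0,"az":0,"claw":7.6}
    - {"tx":0,"ty":3.6,"tz":1,"ax":0,"ay":0,"az":0,"claw":7.6}
    - {"tx":0,"ty":3.6,"tz":1,"ax":0,"ay":0,"az":0,"claw":7.6}

```text
time_s: 13.12
tcp_pos: [0.5557, 0.2871, 0.1223]
ee_rot: [[-0.999, 0.053, -0.002], [0.053, 0.999, -0.0], [0.002, -0.001, -1.0]]
wrist_force: [0.2, 0.4, 0.1]
gripper_width: 0.871
gripper_force: 0.0
```

Emit:
drive_tool:
  rows:
    - {"tx":0,"ty":3.5,"tz":3,"ax":0,"ay":0,"az":0,"claw":7.6}
    - {"tx":0,"ty":0,"tz":0,"ax":0,"ay":0,"az":0,"claw":7.6}
    - {"tx":0,"ty":0,"tz":0,"ax":0,"ay":0,"az":0,"claw":7.6}

```text
time_s: 13.37
tcp_pos: [0.5563, 0.3178, 0.0927]
ee_rot: [[-0.999, 0.051, -0.005], [0.051, 0.999, -0.004], [0.005, -0.004, -1.0]]
wrist_force: [0.4, 0.0, 1.0]
gripper_width: 0.871
gripper_force: 0.0
```

```bash
python3 - <<'E'
from h import *
st,c,im,D=snap("wrist","w6"); dark_rects(c,im,D,.02,(.3,.68),(.1,.5),90)
plan(56.3,32.1,1.4,177)
E
```

```text
rect c [441.7 334.5] size [54.9 77. ] long-axis yaw -9.5 z 0.0209 px [297   0  87 113]
rect c [558.  321.7] size [54.4 67.5] long-axis yaw -3.0 z 0.0209 px [295 167  68  80]
tcp [55.72 31.71  9.44] rot [-0.003 -0.003  0.001] shift [-0.56  0.42  8.04] world d [ 0.58  0.39 -8.04]
```

Emit:
drive_tool:
  rows:
    - {"tx":-0.6,"ty":0.4,"tz":1,"ax":0,"ay":0,"az":0,"claw":7.6}
    - {"tx":0,"ty":0,"tz":2,"ax":0,"ay":0,"az":0,"claw":7.6}
    - {"tx":0,"ty":0,"tz":2,"ax":0,"ay":0,"az":0,"claw":7.6}
    - {"tx":0,"ty":0,"tz":1.8,"ax":0,"ay":0,"az":0,"claw":7.6}
    - {"tx":0,"ty":0,"tz":0.8,"ax":0,"ay":0,"az":0,"claw":7.6}
    - {"tx":0,"ty":0,"tz":0.4,"ax":0,"ay":0,"az":0,"claw":7.6}
    - {"tx":0,"ty":0,"tz":0,"ax":0,"ay":0,"az":0,"claw":7.6}
    - {"tx":0,"ty":0,"tz":0,"ax":0,"ay":0,"az":0,"claw":7.6}

```text
time_s: 14.08
tcp_pos: [0.5651, 0.321, 0.0171]
ee_rot: [[-0.999, 0.053, 0.001], [0.053, 0.999, 0.001], [-0.001, 0.001, -1.0]]
wrist_force: [0.5, -0.2, 0.4]
gripper_width: 0.872
gripper_force: 0.0
```

Emit:
drive_tool:
  rows:
    - {"tx":0,"ty":0,"tz":0.2,"ax":0,"ay":0,"az":0,"claw":7}
    - {"tx":0,"ty":0,"tz":0,"ax":0,"ay":0,"az":0,"claw":5}
    - {"tx":0,"ty":0,"tz":0,"ax":0,"ay":0,"az":0,"claw":5}
    - {"tx":0,"ty":0,"tz":0,"ax":0,"ay":0,"az":0,"claw":5}
    - {"tx":0,"ty":0,"tz":0,"ax":0,"ay":0,"az":0,"claw":5}
    - {"tx":0,"ty":0,"tz":0,"ax":0,"ay":0,"az":0,"claw":5}

```text
time_s: 14.58
tcp_pos: [0.5645, 0.3214, 0.0146]
ee_rot: [[-0.999, 0.053, 0.0], [0.053, 0.999, 0.001], [-0.0, 0.001, -1.0]]
wrist_force: [-0.7, 0.6, 1.7]
gripper_width: 0.63
gripper_force: 30.0
```

Emit:
drive_tool:
  rows:
    - {"tx":0,"ty":0,"tz":-0.5,"ax":0,"ay":0,"az":0,"claw":5}
    - {"tx":0,"ty":0,"tz":-1,"ax":0,"ay":0,"az":0,"claw":5}
    - {"tx":0,"ty":0,"tz":-2,"ax":0,"ay":0,"az":0,"claw":5}
    - {"tx":0,"ty":0,"tz":-3,"ax":0,"ay":0,"az":0,"claw":5}
    - {"tx":0,"ty":0,"tz":-3,"ax":0,"ay":0,"az":0,"claw":5}
    - {"tx":0,"ty":0,"tz":-2.5,"ax":0,"ay":0,"az":0,"claw":5}
    - {"tx":0,"ty":0,"tz":0,"ax":0,"ay":0,"az":0,"claw":5}
    - {"tx":0,"ty":0,"tz":0,"ax":0,"ay":0,"az":0,"claw":5}

```text
time_s: 15.25
tcp_pos: [0.5649, 0.3216, 0.1368]
ee_rot: [[-0.999, 0.053, 0.003], [0.053, 0.999, 0.003], [-0.002, 0.004, -1.0]]
wrist_force: [-1.0, -1.0, -2.8]
gripper_width: 0.639
gripper_force: 30.0
```

```bash
python3 - <<'E'
from h import *
plan(54.6,-7.4,14,182.4)
E
```

```text
tcp [56.49 32.16 13.68] rot [ 0.003  0.003 -0.095] shift [  3.55 -39.44  -0.32] world d [ -1.89 -39.56   0.32]
```

Emit:
drive_tool:
  rows:
    - {"tx":0,"ty":0,"tz":0,"ax":0,"ay":0,"az":-0.095,"claw":5}
    - {"tx":0.35,"ty":-3.6,"tz":0,"ax":0,"ay":0,"az":0,"claw":5}
    - {"tx":0.35,"ty":-3.6,"tz":0,"ax":0,"ay":0,"az":0,"claw":5}
    - {"tx":0.35,"ty":-3.6,"tz":0,"ax":0,"ay":0,"az":0,"claw":5}
    - {"tx":0.3,"ty":-3.6,"tz":0,"ax":0,"ay":0,"az":0,"claw":5}
    - {"tx":0.3,"ty":-3.6,"tz":0,"ax":0,"ay":0,"az":0,"claw":5}
    - {"tx":0.3,"ty":-3.6,"tz":0,"ax":0,"ay":0,"az":0,"claw":5}
    - {"tx":0.3,"ty":-3.6,"tz":0,"ax":0,"ay":0,"az":0,"claw":5}
    - {"tx":0.3,"ty":-3.6,"tz":0,"ax":0,"ay":0,"az":0,"claw":5}
    - {"tx":0.3,"ty":-3.6,"tz":0,"ax":0,"ay":0,"az":0,"claw":5}

```text
time_s: 16.08
tcp_pos: [0.5479, -0.0059, 0.1329]
ee_rot: [[-0.999, -0.042, -0.004], [-0.042, 0.999, -0.0], [0.004, -0.0, -1.0]]
wrist_force: [0.7, 1.2, -0.7]
gripper_width: 0.632
gripper_force: 30.0
```

Emit:
drive_tool:
  rows:
    - {"tx":0.3,"ty":-3.5,"tz":0,"ax":0,"ay":0,"az":0,"claw":5}
    - {"tx":0.3,"ty":-3.4,"tz":0,"ax":0,"ay":0,"az":0,"claw":5}
    - {"tx":0,"ty":0,"tz":0,"ax":0,"ay":0,"az":0,"claw":5}
    - {"tx":0,"ty":0,"tz":0,"ax":0,"ay":0,"az":0,"claw":5}
    - {"tx":0,"ty":0,"tz":0,"ax":0,"ay":0,"az":0,"claw":5}

```text
time_s: 16.5
tcp_pos: [0.5457, -0.0733, 0.1331]
ee_rot: [[-0.999, -0.041, -0.003], [-0.041, 0.999, 0.0], [0.003, 0.0, -1.0]]
wrist_force: [0.9, -0.7, -0.8]
gripper_width: 0.635
gripper_force: 30.0
```

```bash
cat >> h.py <<'E'
def held(c,im,D,st,dz):
    """rear edge of the held plaque in the wrist picture: dark patch at tcp height; dz=top of plaque above tcp"""
    P=cloud(c,D); z=st["tcp_pos"][2]+dz; g=cv2.cvtColor(im,cv2.COLOR_RGB2GRAY)
    m=(abs(P[...,2]-z)<.008); m[225:]=0; m[:, :240]=0; m[:,400:]=0
    v,u=np.nonzero(m); r0=[(k,v[u==k].min()) for k in range(u.min(),u.max()+1) if (u==k).any()]
    r0=np.array(r0); med=np.median(r0[:,1]); r0=r0[abs(r0[:,1]-med)<5]
    print("px",r0[0],r0[-1],"n",len(r0))
    q=onplane(c,np.array([r0[2:-2]]).reshape(-1,2)-[0,.5],z); k=np.polyfit(q[:,1],q[:,0],1); 
    y0,y1=onplane(c,[r0[0],r0[-1]+[1,0]],z)[:,1]; a=np.arctan(-k[0]); ym=(y0+y1)/2
    print("width",(y1-y0).round(4),"yaw",np.degrees(a).round(2),"centre",np.round([1000*(np.polyval(k,ym))+40*np.cos(a),1000*ym+40*np.sin(a)],1))
E
python3 - <<'E'
from h import *
st,c,im,D=snap("wrist","w7"); print(st["gripper_width"]); held(c,im,D,st,.0054)
plan(54.6,-7.45,4.45,182.4)
E
```

```text
0.6350582181188749
px [270 175] [374 177] n 105
width 0.0561 yaw 2.38 centre [544.3 -73.8]
tcp [54.59 -7.27 13.33] rot [ 0.    -0.002  0.001] shift [ 0.   -0.18  8.88] world d [ 0.01 -0.18 -8.88]
```

Emit:
drive_tool:
  rows:
    - {"tx":-0.1,"ty":-0.1,"tz":2,"ax":0,"ay":0,"az":0,"claw":5}
    - {"tx":0,"ty":0,"tz":2,"ax":0,"ay":0,"az":0,"claw":5}
    - {"tx":0,"ty":0,"tz":2,"ax":0,"ay":0,"az":0,"claw":5}
    - {"tx":0,"ty":0,"tz":1.2,"ax":0,"ay":0,"az":0,"claw":5}
    - {"tx":0,"ty":0,"tz":0.6,"ax":0,"ay":0,"az":0,"claw":5}
    - {"tx":0,"ty":0,"tz":0.4,"ax":0,"ay":0,"az":0,"claw":5}
    - {"tx":0,"ty":0,"tz":0,"ax":0,"ay":0,"az":0,"claw":5}
    - {"tx":0,"ty":0,"tz":0,"ax":0,"ay":0,"az":0,"claw":5}

```text
time_s: 17.22
tcp_pos: [0.548, -0.0736, 0.0525]
ee_rot: [[-0.999, -0.043, 0.0], [-0.043, 0.999, 0.0], [-0.0, 0.0, -1.0]]
wrist_force: [-0.5, -0.1, -0.6]
gripper_width: 0.634
gripper_force: 30.0
```

Emit:
drive_tool:
  rows:
    - {"tx":0.1,"ty":-0.1,"tz":0.4,"ax":0,"ay":0,"az":0,"claw":5}
    - {"tx":0,"ty":0,"tz":0.25,"ax":0,"ay":0,"az":0,"claw":5}
    - {"tx":0,"ty":0,"tz":0.1,"ax":0,"ay":0,"az":0,"claw":5}
    - {"tx":0,"ty":0,"tz":0.05,"ax":0,"ay":0,"az":0,"claw":5}
    - {"tx":0,"ty":0,"tz":0,"ax":0,"ay":0,"az":0,"claw":5}
    - {"tx":0,"ty":0,"tz":0,"ax":0,"ay":0,"az":0,"claw":5}

```text
time_s: 17.72
tcp_pos: [0.5465, -0.0752, 0.0445]
ee_rot: [[-0.999, -0.042, -0.0], [-0.042, 0.999, 0.0], [0.0, 0.0, -1.0]]
wrist_force: [-1.7, 0.6, 3.0]
gripper_width: 0.633
gripper_force: 30.0
```

Emit:
drive_tool:
  rows:
    - {"tx":0,"ty":0,"tz":0,"ax":0,"ay":0,"az":0,"claw":6.2}
    - {"tx":0,"ty":0,"tz":0,"ax":0,"ay":0,"az":0,"claw":7.4}
    - {"tx":0,"ty":0,"tz":0,"ax":0,"ay":0,"az":0,"claw":7.4}
    - {"tx":0,"ty":0,"tz":-1,"ax":0,"ay":0,"az":0,"claw":7.6}
    - {"tx":0,"ty":0,"tz":-2.5,"ax":0,"ay":0,"az":0,"claw":7.6}
    - {"tx":0,"ty":0,"tz":-4,"ax":0,"ay":0,"az":0,"claw":7.6}
    - {"tx":0,"ty":0,"tz":-4,"ax":0,"ay":0,"az":0,"claw":7.6}
    - {"tx":0,"ty":0,"tz":0,"ax":0,"ay":0,"az":0,"claw":7.6}
    - {"tx":0,"ty":0,"tz":0,"ax":0,"ay":0,"az":0,"claw":7.6}

```text
time_s: 18.47
tcp_pos: [0.5483, -0.075, 0.1626]
ee_rot: [[-0.999, -0.042, 0.007], [-0.042, 0.999, 0.001], [-0.007, 0.001, -1.0]]
wrist_force: [-0.1, 0.1, -1.0]
gripper_width: 0.872
gripper_force: 0.0
```

```bash
python3 - <<'E'
from h import *
st,c,im,D=snap("wrist","w8"); print(np.array(st["tcp_pos"]).round(4)); dark_rects(c,im,D,.050,(.4,.65),(-.15,.0),90)
plan(46,33.5,16,170.5)
E
```

```text
[ 0.5483 -0.075   0.1626]
rect c [545.7 -76.1] size [54.5 79.6] long-axis yaw 2.5 z 0.0508 px [292 148  60  83]
tcp [54.67 -7.5  16.02] rot [0.001 0.002 0.208] shift [1.532e+01 3.901e+01 2.000e-02] world d [-8.67e+00  4.10e+01 -2.00e-02]
```

Emit:
drive_tool:
  rows:
    - {"tx":0,"ty":0,"tz":0,"ax":0,"ay":0,"az":0.104,"claw":7.6}
    - {"tx":0,"ty":0,"tz":0,"ax":0,"ay":0,"az":0.104,"claw":7.6}
    - {"tx":1.3,"ty":3.25,"tz":0,"ax":0,"ay":0,"az":0,"claw":7.6}
    - {"tx":1.3,"ty":3.25,"tz":0,"ax":0,"ay":0,"az":0,"claw":7.6}
    - {"tx":1.3,"ty":3.25,"tz":0,"ax":0,"ay":0,"az":0,"claw":7.6}
    - {"tx":1.3,"ty":3.25,"tz":0,"ax":0,"ay":0,"az":0,"claw":7.6}
    - {"tx":1.3,"ty":3.25,"tz":0,"ax":0,"ay":0,"az":0,"claw":7.6}
    - {"tx":1.3,"ty":3.25,"tz":0,"ax":0,"ay":0,"az":0,"claw":7.6}
    - {"tx":1.3,"ty":3.25,"tz":0,"ax":0,"ay":0,"az":0,"claw":7.6}
    - {"tx":1.3,"ty":3.25,"tz":0,"ax":0,"ay":0,"az":0,"claw":7.6}

```text
time_s: 19.35
tcp_pos: [0.4852, 0.1994, 0.1575]
ee_rot: [[-0.986, 0.165, -0.004], [0.165, 0.986, -0.002], [0.003, -0.003, -1.0]]
wrist_force: [0.2, 0.4, -1.0]
gripper_width: 0.87
gripper_force: 0.0
```

Emit:
drive_tool:
  rows:
    - {"tx":1.3,"ty":3.25,"tz":1,"ax":0,"ay":0,"az":0,"claw":7.6}
    - {"tx":1.3,"ty":3.25,"tz":1,"ax":0,"ay":0,"az":0,"claw":7.6}
    - {"tx":1.3,"ty":3.25,"tz":2,"ax":0,"ay":0,"az":0,"claw":7.6}
    - {"tx":1.0,"ty":3.25,"tz":2,"ax":0,"ay":0,"az":0,"claw":7.6}
    - {"tx":0,"ty":0,"tz":0,"ax":0,"ay":0,"az":0,"claw":7.6}
    - {"tx":0,"ty":0,"tz":0,"ax":0,"ay":0,"az":0,"claw":7.6}
    - {"tx":0,"ty":0,"tz":0,"ax":0,"ay":0,"az":0,"claw":7.6}

```text
time_s: 19.93
tcp_pos: [0.4593, 0.334, 0.0978]
ee_rot: [[-0.986, 0.165, -0.003], [0.165, 0.986, -0.002], [0.002, -0.003, -1.0]]
wrist_force: [0.2, -0.8, -0.2]
gripper_width: 0.867
gripper_force: 0.0
```

```bash
python3 - <<'E'
from h import *
st,c,im,D=snap("wrist","w9"); dark_rects(c,im,D,.02,(.3,.68),(.1,.5),90)
plan(44.1,33.5,1.4,170.5)
E
```

```text
rect c [440.6 334.8] size [54.4 77.8] long-axis yaw -9.7 z 0.0209 px [287 134  69  94]
tcp [45.97 33.38  9.86] rot [-0.002 -0.001 -0.001] shift [ 1.87 -0.19  8.46] world d [-1.87  0.12 -8.46]
```

Emit:
drive_tool:
  rows:
    - {"tx":1.0,"ty":-0.1,"tz":1,"ax":0,"ay":0,"az":0,"claw":7.6}
    - {"tx":0.9,"ty":-0.1,"tz":2,"ax":0,"ay":0,"az":0,"claw":7.6}
    - {"tx":0,"ty":0,"tz":2,"ax":0,"ay":0,"az":0,"claw":7.6}
    - {"tx":0,"ty":0,"tz":1.8,"ax":0,"ay":0,"az":0,"claw":7.6}
    - {"tx":0,"ty":0,"tz":0.8,"ax":0,"ay":0,"az":0,"claw":7.6}
    - {"tx":0,"ty":0,"tz":0.5,"ax":0,"ay":0,"az":0,"claw":7.6}
    - {"tx":0,"ty":0,"tz":0,"ax":0,"ay":0,"az":0,"claw":7.6}
    - {"tx":0,"ty":0,"tz":0,"ax":0,"ay":0,"az":0,"claw":7.6}

```text
time_s: 20.65
tcp_pos: [0.4415, 0.3359, 0.0189]
ee_rot: [[-0.986, 0.166, 0.0], [0.166, 0.986, 0.001], [-0.0, 0.001, -1.0]]
wrist_force: [-0.2, 0.3, -0.2]
gripper_width: 0.873
gripper_force: 0.0
```

Emit:
drive_tool:
  rows:
    - {"tx":0,"ty":0,"tz":0.4,"ax":0,"ay":0,"az":0,"claw":7.4}
    - {"tx":0,"ty":0,"tz":0,"ax":0,"ay":0,"az":0,"claw":6.5}
    - {"tx":0,"ty":0,"tz":0,"ax":0,"ay":0,"az":0,"claw":5}
    - {"tx":0,"ty":0,"tz":0,"ax":0,"ay":0,"az":0,"claw":5}
    - {"tx":0,"ty":0,"tz":0,"ax":0,"ay":0,"az":0,"claw":5}
    - {"tx":0,"ty":0,"tz":0,"ax":0,"ay":0,"az":0,"claw":5}
    - {"tx":0,"ty":0,"tz":0,"ax":0,"ay":0,"az":0,"claw":5}

```text
time_s: 21.23
tcp_pos: [0.4409, 0.3361, 0.0144]
ee_rot: [[-0.986, 0.165, -0.0], [0.165, 0.986, 0.0], [0.0, 0.0, -1.0]]
wrist_force: [-0.0, -0.1, 1.9]
gripper_width: 0.64
gripper_force: 30.0
```

Emit:
drive_tool:
  rows:
    - {"tx":0,"ty":0,"tz":-0.5,"ax":0,"ay":0,"az":0,"claw":5}
    - {"tx":0,"ty":0,"tz":-1,"ax":0,"ay":0,"az":0,"claw":5}
    - {"tx":0,"ty":0,"tz":-2,"ax":0,"ay":0,"az":0,"claw":5}
    - {"tx":0,"ty":0,"tz":-3,"ax":0,"ay":0,"az":0,"claw":5}
    - {"tx":0,"ty":0,"tz":-3,"ax":0,"ay":0,"az":0,"claw":5}
    - {"tx":0,"ty":0,"tz":-2.5,"ax":0,"ay":0,"az":0,"claw":5}
    - {"tx":0,"ty":0,"tz":0,"ax":0,"ay":0,"az":0,"claw":5}
    - {"tx":0,"ty":0,"tz":0,"ax":0,"ay":0,"az":0,"claw":5}

```text
time_s: 21.9
tcp_pos: [0.4413, 0.3366, 0.1364]
ee_rot: [[-0.986, 0.165, 0.002], [0.165, 0.986, 0.004], [-0.001, 0.004, -1.0]]
wrist_force: [0.4, -1.4, -1.7]
gripper_width: 0.634
gripper_force: 30.0
```

```bash
python3 - <<'E'
from h import *
plan(54.7,-7.5,14,182.4)
E
```

```text
tcp [44.13 33.66 13.64] rot [ 0.004  0.002 -0.208] shift [ -8.83 -41.57  -0.36] world d [ 10.57 -41.16   0.36]
```

Emit:
drive_tool:
  rows:
    - {"tx":0,"ty":0,"tz":0,"ax":0,"ay":0,"az":-0.104,"claw":5}
    - {"tx":0,"ty":0,"tz":0,"ax":0,"ay":0,"az":-0.104,"claw":5}
    - {"tx":-0.73,"ty":-3.46,"tz":0,"ax":0,"ay":0,"az":0,"claw":5}
    - {"tx":-0.73,"ty":-3.46,"tz":0,"ax":0,"ay":0,"az":0,"claw":5}
    - {"tx":-0.73,"ty":-3.46,"tz":0,"ax":0,"ay":0,"az":0,"claw":5}
    - {"tx":-0.73,"ty":-3.46,"tz":0,"ax":0,"ay":0,"az":0,"claw":5}
    - {"tx":-0.73,"ty":-3.46,"tz":0,"ax":0,"ay":0,"az":0,"claw":5}
    - {"tx":-0.73,"ty":-3.46,"tz":0,"ax":0,"ay":0,"az":0,"claw":5}
    - {"tx":-0.73,"ty":-3.46,"tz":0,"ax":0,"ay":0,"az":0,"claw":5}
    - {"tx":-0.73,"ty":-3.46,"tz":0,"ax":0,"ay":0,"az":0,"claw":5}

```text
time_s: 22.73
tcp_pos: [0.5098, 0.0598, 0.1328]
ee_rot: [[-0.999, -0.042, -0.004], [-0.042, 0.999, -0.001], [0.004, -0.001, -1.0]]
wrist_force: [1.0, 0.2, -0.4]
gripper_width: 0.635
gripper_force: 30.0
```

Emit:
drive_tool:
  rows:
    - {"tx":-0.73,"ty":-3.46,"tz":0,"ax":0,"ay":0,"az":0,"claw":5}
    - {"tx":-0.73,"ty":-3.46,"tz":0,"ax":0,"ay":0,"az":0,"claw":5}
    - {"tx":-0.73,"ty":-3.46,"tz":0,"ax":0,"ay":0,"az":0,"claw":5}
    - {"tx":-0.73,"ty":-3.46,"tz":0,"ax":0,"ay":0,"az":0,"claw":5}
    - {"tx":0,"ty":0,"tz":0,"ax":0,"ay":0,"az":0,"claw":5}
    - {"tx":0,"ty":0,"tz":0,"ax":0,"ay":0,"az":0,"claw":5}
    - {"tx":0,"ty":0,"tz":0,"ax":0,"ay":0,"az":0,"claw":5}

```text
time_s: 23.32
tcp_pos: [0.5448, -0.0754, 0.1328]
ee_rot: [[-0.999, -0.041, -0.003], [-0.041, 0.999, 0.0], [0.003, 0.0, -1.0]]
wrist_force: [0.9, 0.9, -0.3]
gripper_width: 0.637
gripper_force: 30.0
```

```bash
python3 - <<'E'
from h import *
st,c,im,D=snap("wrist","w10"); print(st["gripper_width"]); held(c,im,D,st,.0056)
plan(54.7,-7.55,5.2,182.4)
E
```

```text
0.6368065932832598
px [270 175] [374 176] n 105
width 0.056 yaw 2.36 centre [543.5 -75.9]
tcp [54.5  -7.48 13.31] rot [ 0.    -0.003  0.001] shift [-0.19 -0.08  8.11] world d [ 0.2  -0.07 -8.11]
```

Target centre (545.7,-75.5), so I'll shift about 2 mm in +x and go down.

Emit:
drive_tool:
  rows:
    - {"tx":-0.15,"ty":0,"tz":2,"ax":0,"ay":0,"az":0,"claw":5}
    - {"tx":0,"ty":0,"tz":2,"ax":0,"ay":0,"az":0,"claw":5}
    - {"tx":0,"ty":0,"tz":1.5,"ax":0,"ay":0,"az":0,"claw":5}
    - {"tx":0,"ty":0,"tz":1,"ax":0,"ay":0,"az":0,"claw":5}
    - {"tx":0,"ty":0,"tz":0.6,"ax":0,"ay":0,"az":0,"claw":5}
    - {"tx":0,"ty":0,"tz":0.3,"ax":0,"ay":0,"az":0,"claw":5}
    - {"tx":0,"ty":0,"tz":0,"ax":0,"ay":0,"az":0,"claw":5}
    - {"tx":0,"ty":0,"tz":0,"ax":0,"ay":0,"az":0,"claw":5}

```text
time_s: 24.03
tcp_pos: [0.548, -0.0749, 0.0607]
ee_rot: [[-0.999, -0.043, 0.001], [-0.043, 0.999, 0.0], [-0.001, 0.0, -1.0]]
wrist_force: [-0.4, 0.3, -1.2]
gripper_width: 0.641
gripper_force: 30.0
```

Emit:
drive_tool:
  rows:
    - {"tx":0,"ty":0,"tz":0.3,"ax":0,"ay":0,"az":0,"claw":5}
    - {"tx":0,"ty":0,"tz":0.2,"ax":0,"ay":0,"az":0,"claw":5}
    - {"tx":0,"ty":0,"tz":0.1,"ax":0,"ay":0,"az":0,"claw":5}
    - {"tx":0,"ty":0,"tz":0,"ax":0,"ay":0,"az":0,"claw":5}
    - {"tx":0,"ty":0,"tz":0,"ax":0,"ay":0,"az":0,"claw":5}

```text
time_s: 24.45
tcp_pos: [0.5474, -0.0753, 0.0541]
ee_rot: [[-0.999, -0.042, -0.001], [-0.042, 0.999, 0.0], [0.0, 0.0, -1.0]]
wrist_force: [-0.7, 0.4, -0.4]
gripper_width: 0.636
gripper_force: 30.0
```

Emit:
drive_tool:
  rows:
    - {"tx":0,"ty":0,"tz":0.15,"ax":0,"ay":0,"az":0,"claw":5}
    - {"tx":0,"ty":0,"tz":0.05,"ax":0,"ay":0,"az":0,"claw":5}
    - {"tx":0,"ty":0,"tz":0,"ax":0,"ay":0,"az":0,"claw":5}
    - {"tx":0,"ty":0,"tz":0,"ax":0,"ay":0,"az":0,"claw":5}

```text
time_s: 24.78
tcp_pos: [0.5476, -0.0752, 0.0524]
ee_rot: [[-0.999, -0.042, -0.0], [-0.042, 0.999, 0.0], [0.0, 0.0, -1.0]]
wrist_force: [-0.3, -0.4, 2.4]
gripper_width: 0.638
gripper_force: 30.0
```

Emit:
drive_tool:
  rows:
    - {"tx":0,"ty":0,"tz":0,"ax":0,"ay":0,"az":0,"claw":6.2}
    - {"tx":0,"ty":0,"tz":0,"ax":0,"ay":0,"az":0,"claw":7.4}
    - {"tx":0,"ty":0,"tz":0,"ax":0,"ay":0,"az":0,"claw":7.4}
    - {"tx":0,"ty":0,"tz":-1,"ax":0,"ay":0,"az":0,"claw":8}
    - {"tx":0,"ty":0,"tz":-2.5,"ax":0,"ay":0,"az":0,"claw":8}
    - {"tx":0,"ty":0,"tz":-4,"ax":0,"ay":0,"az":0,"claw":8}
    - {"tx":0,"ty":0,"tz":-4,"ax":0,"ay":0,"az":0,"claw":8}
    - {"tx":0,"ty":0,"tz":0,"ax":0,"ay":0,"az":0,"claw":8}
    - {"tx":0,"ty":0,"tz":0,"ax":0,"ay":0,"az":0,"claw":8}

```text
time_s: 25.53
tcp_pos: [0.5492, -0.075, 0.1707]
ee_rot: [[-0.999, -0.042, 0.007], [-0.042, 0.999, 0.001], [-0.007, 0.001, -1.0]]
wrist_force: [0.1, 0.4, -0.7]
gripper_width: 0.918
gripper_force: 0.0
```

```bash
python3 - <<'E'
from h import *
st,c,im,D=snap("wrist","w11"); print(np.array(st["tcp_pos"]).round(4)); dark_rects(c,im,D,.058,(.4,.65),(-.15,.0),90)
# small board, brown
P=cloud(c,D); g=im.astype(int); m=((g[...,0]>g[...,2]+25)&(abs(P[...,2]-.014)<.006)&(P[...,1]<-.3)).astype(np.uint8)
n,l,s,_=cv2.connectedComponentsWithStats(m)
for k in range(1,n):
    if s[k,4]>300:
        v,u=np.nonzero(l==k); W=onplane(c,np.c_[u,v],.014)[:,:2]*1000; print(s[k],[np.round(t,1) for t in cv2.minAreaRect(W.astype(np.float32))])
t=cam("top"); im,D=capture("top"); P=cloud(t,D); g=im.astype(int); m=((g[...,0]>g[...,2]+25)).astype(np.uint8); m[:198]=0;m[232:]=0;m[:,:398]=0;m[:,434:]=0
v,u=np.nonzero(m); W=onplane(t,np.c_[u,v],.014)[:,:2]*1000; r=cv2.minAreaRect(W.astype(np.float32)); print(r, cv2.boxPoints(r).round())
E
```

```text
[ 0.5492 -0.075   0.1707]
rect c [546.2 -76.2] size [54.5 80.6] long-axis yaw 2.5 z 0.0588 px [292 147  60  84]
[   0   52   53  103 3711] [array([ 481.6, -398.6]), array([56.2, 92.5]), np.float64(64.4)]
((478.8539123535156, -404.82037353515625), (64.46817016601562, 90.75479888916016), 63.553768157958984) [[ 424. -413.]
 [ 505. -454.]
 [ 534. -396.]
 [ 453. -356.]]
```

Emit:
drive_tool:
  rows:
    - {"tx":0,"ty":-3.5,"tz":0,"ax":0,"ay":0,"az":0,"claw":8.4}
    - {"tx":0,"ty":-3.5,"tz":0,"ax":0,"ay":0,"az":0,"claw":8.4}
    - {"tx":0,"ty":-3.5,"tz":0,"ax":0,"ay":0,"az":0,"claw":8.4}
    - {"tx":0,"ty":0,"tz":0,"ax":0,"ay":0,"az":0.1,"claw":8.4}
    - {"tx":0,"ty":0,"tz":0,"ax":0,"ay":0,"az":0.1,"claw":8.4}
    - {"tx":0,"ty":0,"tz":0,"ax":0,"ay":0,"az":0.1,"claw":8.4}
    - {"tx":0,"ty":0,"tz":0,"ax":0,"ay":0,"az":0.1,"claw":8.4}
    - {"tx":0,"ty":0,"tz":0,"ax":0,"ay":0,"az":0.1,"claw":8.4}
    - {"tx":-0.5,"ty":-3.3,"tz":0,"ax":0,"ay":0,"az":0,"claw":8.4}
    - {"tx":-0.5,"ty":-3.3,"tz":0,"ax":0,"ay":0,"az":0,"claw":8.4}

```text
time_s: 26.47
tcp_pos: [0.531, -0.2431, 0.1652]
ee_rot: [[-0.898, 0.439, -0.004], [0.439, 0.898, 0.001], [0.004, -0.001, -1.0]]
wrist_force: [0.3, -1.0, -0.4]
gripper_width: 0.961
gripper_force: 0.0
```

Emit:
drive_tool:
  rows:
    - {"tx":-0.5,"ty":-3.3,"tz":0,"ax":0,"ay":0,"az":0,"claw":8.4}
    - {"tx":-0.5,"ty":-3.3,"tz":0,"ax":0,"ay":0,"az":0,"claw":8.4}
    - {"tx":-0.5,"ty":-3.3,"tz":0,"ax":0,"ay":0,"az":0,"claw":8.4}
    - {"tx":-0.5,"ty":-3.3,"tz":1,"ax":0,"ay":0,"az":0,"claw":8.4}
    - {"tx":-0.5,"ty":-3.3,"tz":2,"ax":0,"ay":0,"az":0,"claw":8.4}
    - {"tx":0,"ty":0,"tz":2,"ax":0,"ay":0,"az":0,"claw":8.4}
    - {"tx":0,"ty":0,"tz":0,"ax":0,"ay":0,"az":0,"claw":8.4}
    - {"tx":0,"ty":0,"tz":0,"ax":0,"ay":0,"az":0,"claw":8.4}

```text
time_s: 27.13
tcp_pos: [0.4795, -0.4023, 0.1145]
ee_rot: [[-0.897, 0.443, -0.006], [0.443, 0.897, 0.003], [0.007, -0.0, -1.0]]
wrist_force: [0.6, 0.9, 0.5]
gripper_width: 0.964
gripper_force: 0.0
```

```bash
python3 - <<'E'
from h import *
st,c,im,D=snap("wrist","w12"); P=cloud(c,D); g=im.astype(int); m=((g[...,0]>g[...,2]+25)&(abs(P[...,2]-.014)<.006)&(abs(P[...,0]-.47)<.09)&(abs(P[...,1]+.4)<.09)).astype(np.uint8); m[245:]=0
n,l,s,_=cv2.connectedComponentsWithStats(m)
for k in range(1,n):
    if s[k,4]>300:
        v,u=np.nonzero(l==k); W=onplane(c,np.c_[u,v],.014)[:,:2]*1000; r=cv2.minAreaRect(W.astype(np.float32)); print(s[k],[np.round(t,1) for t in r],cv2.boxPoints(r).round())
plan(47.9,-40.5,0.5,153.6)
E
```

```text
[ 281  148   73   97 6705] [array([ 477.4, -408. ]), array([63.7, 90.2]), np.float64(63.2)] [[ 423. -416.]
 [ 503. -457.]
 [ 532. -400.]
 [ 452. -359.]]
tcp [ 48.09 -40.24  11.64] rot [-0.001 -0.003  0.004] shift [ 0.06 -0.32 11.14] world d [ -0.19  -0.26 -11.14]
```

View pics/w12.png

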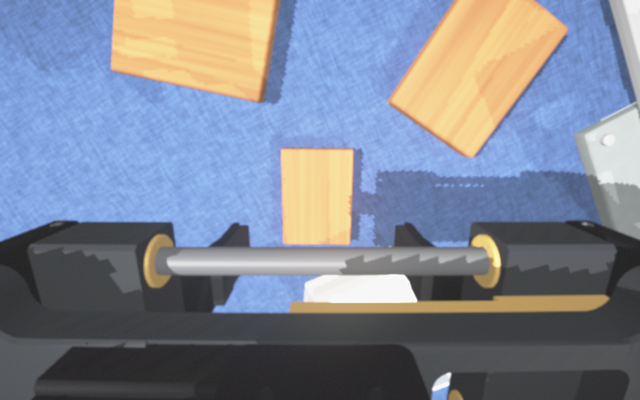

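The small board fills (281–354, 148–245) between the fingers, measured at 63.7 × 90.2 mm. I need a 6 mm sideways correction, then go down.

Emit:
drive_tool:
  rows:
    - {"tx":0,"ty":-0.55,"tz":1,"ax":0,"ay":0,"az":0,"claw":8.4}
    - {"tx":0,"ty":0,"tz":2.5,"ax":0,"ay":0,"az":0,"claw":8.4}
    - {"tx":0,"ty":0,"tz":2.5,"ax":0,"ay":0,"az":0,"claw":8.4}
    - {"tx":0,"ty":0,"tz":2,"ax":0,"ay":0,"az":0,"claw":8.4}
    - {"tx":0,"ty":0,"tz":1.2,"ax":0,"ay":0,"az":0,"claw":8.4}
    - {"tx":0,"ty":0,"tz":0.8,"ax":0,"ay":0,"az":0,"claw":8.4}
    - {"tx":0,"ty":0,"tz":0.4,"ax":0,"ay":0,"az":0,"claw":8.4}
    - {"tx":0,"ty":0,"tz":0,"ax":0,"ay":0,"az":0,"claw":8.4}
    - {"tx":0,"ty":0,"tz":0,"ax":0,"ay":0,"az":0,"claw":8.4}

```text
time_s: 27.93
tcp_pos: [0.4794, -0.408, 0.014]
ee_rot: [[-0.897, 0.441, 0.001], [0.441, 0.897, -0.001], [-0.001, -0.0, -1.0]]
wrist_force: [0.3, -0.2, 0.6]
gripper_width: 0.965
gripper_force: 0.0
```

Emit:
drive_tool:
  rows:
    - {"tx":0.1,"ty":0,"tz":0.5,"ax":0,"ay":0,"az":0,"claw":8.4}
    - {"tx":0,"ty":0,"tz":0.3,"ax":0,"ay":0,"az":0,"claw":8.2}
    - {"tx":0,"ty":0,"tz":0,"ax":0,"ay":0,"az":0,"claw":7}
    - {"tx":0,"ty":0,"tz":0,"ax":0,"ay":0,"az":0,"claw":5.8}
    - {"tx":0,"ty":0,"tz":0,"ax":0,"ay":0,"az":0,"claw":5.8}
    - {"tx":0,"ty":0,"tz":0,"ax":0,"ay":0,"az":0,"claw":5.8}
    - {"tx":0,"ty":0,"tz":0,"ax":0,"ay":0,"az":0,"claw":5.8}

```text
time_s: 28.52
tcp_pos: [0.4779, -0.4073, 0.0052]
ee_rot: [[-0.897, 0.442, -0.0], [0.442, 0.897, -0.0], [0.0, -0.0, -1.0]]
wrist_force: [0.4, 0.2, 0.9]
gripper_width: 0.729
gripper_force: 30.0
```

Emit:
drive_tool:
  rows:
    - {"tx":0,"ty":0,"tz":-0.5,"ax":0,"ay":0,"az":0,"claw":5.8}
    - {"tx":0,"ty":0,"tz":-1,"ax":0,"ay":0,"az":0,"claw":5.8}
    - {"tx":0,"ty":0,"tz":-2,"ax":0,"ay":0,"az":0,"claw":5.8}
    - {"tx":0,"ty":0,"tz":-3,"ax":0,"ay":0,"az":0,"claw":5.8}
    - {"tx":0,"ty":0,"tz":-3,"ax":0,"ay":0,"az":0,"claw":5.8}
    - {"tx":0,"ty":0,"tz":-3,"ax":0,"ay":0,"az":0,"claw":5.8}
    - {"tx":0,"ty":0,"tz":-1.5,"ax":0,"ay":0,"az":0,"claw":5.8}
    - {"tx":0,"ty":0,"tz":0,"ax":0,"ay":0,"az":0,"claw":5.8}
    - {"tx":0,"ty":0,"tz":0,"ax":0,"ay":0,"az":0,"claw":5.8}

```text
time_s: 29.27
tcp_pos: [0.478, -0.4072, 0.1464]
ee_rot: [[-0.897, 0.442, 0.002], [0.442, 0.897, -0.001], [-0.002, 0.0, -1.0]]
wrist_force: [0.4, 0.4, -2.9]
gripper_width: 0.731
gripper_force: 30.0
```

```bash
python3 - <<'E'
from h import *
plan(54.7,-7.5,15,182.4)
E
```

```text
tcp [ 47.8  -40.72  14.64] rot [-0.     0.002 -0.5  ] shift [-8.28 32.91 -0.36] world d [ 6.9  33.22  0.36]
```

Emit:
drive_tool:
  rows:
    - {"tx":0,"ty":0,"tz":0,"ax":0,"ay":0,"az":-0.1,"claw":5.8}
    - {"tx":0,"ty":0,"tz":0,"ax":0,"ay":0,"az":-0.1,"claw":5.8}
    - {"tx":0,"ty":0,"tz":0,"ax":0,"ay":0,"az":-0.1,"claw":5.8}
    - {"tx":0,"ty":0,"tz":0,"ax":0,"ay":0,"az":-0.1,"claw":5.8}
    - {"tx":0,"ty":0,"tz":0,"ax":0,"ay":0,"az":-0.1,"claw":5.8}
    - {"tx":-0.8,"ty":3.3,"tz":0,"ax":0,"ay":0,"az":0,"claw":5.8}
    - {"tx":-0.8,"ty":3.3,"tz":0,"ax":0,"ay":0,"az":0,"claw":5.8}
    - {"tx":-0.8,"ty":3.3,"tz":0,"ax":0,"ay":0,"az":0,"claw":5.8}
    - {"tx":-0.8,"ty":3.3,"tz":0,"ax":0,"ay":0,"az":0,"claw":5.8}
    - {"tx":-0.8,"ty":3.3,"tz":0,"ax":0,"ay":0,"az":0,"claw":5.8}

```text
time_s: 30.1
tcp_pos: [0.5095, -0.2389, 0.143]
ee_rot: [[-0.999, -0.041, -0.005], [-0.041, 0.999, 0.001], [0.005, 0.001, -1.0]]
wrist_force: [0.1, 0.5, -0.5]
gripper_width: 0.731
gripper_force: 30.0
```

Emit:
drive_tool:
  rows:
    - {"tx":-0.8,"ty":3.3,"tz":0,"ax":0,"ay":0,"az":0,"claw":5.8}
    - {"tx":-0.8,"ty":3.3,"tz":0,"ax":0,"ay":0,"az":0,"claw":5.8}
    - {"tx":-0.8,"ty":3.3,"tz":0,"ax":0,"ay":0,"az":0,"claw":5.8}
    - {"tx":-0.8,"ty":3.3,"tz":0,"ax":0,"ay":0,"az":0,"claw":5.8}
    - {"tx":-0.8,"ty":3.2,"tz":0,"ax":0,"ay":0,"az":0,"claw":5.8}
    - {"tx":0,"ty":0,"tz":0,"ax":0,"ay":0,"az":0,"claw":5.8}
    - {"tx":0,"ty":0,"tz":0,"ax":0,"ay":0,"az":0,"claw":5.8}
    - {"tx":0,"ty":0,"tz":0,"ax":0,"ay":0,"az":0,"claw":5.8}

```text
time_s: 30.77
tcp_pos: [0.5428, -0.0752, 0.1437]
ee_rot: [[-0.999, -0.042, -0.004], [-0.042, 0.999, -0.0], [0.004, 0.0, -1.0]]
wrist_force: [-0.6, -0.5, -2.1]
gripper_width: 0.731
gripper_force: 30.0
```

```bash
python3 - <<'E'
from h import *
st,c,im,D=snap("wrist","w13"); print(st["gripper_width"]); held(c,im,D,st,.0088); print("(x +5 for the 90 mm board)")
plan(54.6,-7.6,6.3,182.4)
E
```

```text
0.7313050834628292
px [262 167] [382 168] n 121
width 0.0628 yaw 1.95 centre [536.6 -76.2]
(x +5 for the 90 mm board)
tcp [54.29 -7.57 14.39] rot [ 0.    -0.003 -0.   ] shift [-0.31 -0.04  8.09] world d [ 0.31 -0.03 -8.09]
```

Emit:
drive_tool:
  rows:
    - {"tx":-0.35,"ty":0,"tz":2,"ax":0,"ay":0,"az":0,"claw":5.8}
    - {"tx":0,"ty":0,"tz":2,"ax":0,"ay":0,"az":0,"claw":5.8}
    - {"tx":0,"ty":0,"tz":1.5,"ax":0,"ay":0,"az":0,"claw":5.8}
    - {"tx":0,"ty":0,"tz":1,"ax":0,"ay":0,"az":0,"claw":5.8}
    - {"tx":0,"ty":0,"tz":0.6,"ax":0,"ay":0,"az":0,"claw":5.8}
    - {"tx":0,"ty":0,"tz":0.3,"ax":0,"ay":0,"az":0,"claw":5.8}
    - {"tx":0,"ty":0,"tz":0,"ax":0,"ay":0,"az":0,"claw":5.8}
    - {"tx":0,"ty":0,"tz":0,"ax":0,"ay":0,"az":0,"claw":5.8}

```text
time_s: 31.48
tcp_pos: [0.5478, -0.0753, 0.0716]
ee_rot: [[-0.999, -0.042, 0.001], [-0.042, 0.999, 0.0], [-0.001, 0.0, -1.0]]
wrist_force: [-0.2, -0.2, 0.6]
gripper_width: 0.734
gripper_force: 30.0
```

Emit:
drive_tool:
  rows:
    - {"tx":0,"ty":0,"tz":0.3,"ax":0,"ay":0,"az":0,"claw":5.8}
    - {"tx":0,"ty":0,"tz":0,"ax":0,"ay":0,"az":0,"claw":5.8}
    - {"tx":0,"ty":0,"tz":0,"ax":0,"ay":0,"az":0,"claw":5.8}

```text
time_s: 31.73
tcp_pos: [0.5475, -0.075, 0.0684]
ee_rot: [[-0.999, -0.042, 0.0], [-0.042, 0.999, 0.0], [-0.0, 0.0, -1.0]]
wrist_force: [0.1, 0.3, -1.3]
gripper_width: 0.73
gripper_force: 30.0
```

Emit:
drive_tool:
  rows:
    - {"tx":0,"ty":0,"tz":0.25,"ax":0,"ay":0,"az":0,"claw":5.8}
    - {"tx":0,"ty":0,"tz":0.2,"ax":0,"ay":0,"az":0,"claw":5.8}
    - {"tx":0,"ty":0,"tz":0.1,"ax":0,"ay":0,"az":0,"claw":5.8}
    - {"tx":0,"ty":0,"tz":0,"ax":0,"ay":0,"az":0,"claw":5.8}
    - {"tx":0,"ty":0,"tz":0,"ax":0,"ay":0,"az":0,"claw":5.8}

```text
time_s: 32.15
tcp_pos: [0.5479, -0.0749, 0.0631]
ee_rot: [[-0.999, -0.043, 0.001], [-0.043, 0.999, 0.0], [-0.001, 0.0, -1.0]]
wrist_force: [-1.0, 0.7, 3.8]
gripper_width: 0.73
gripper_force: 30.0
```

Contact. Releasing and checking.

Emit:
drive_tool:
  rows:
    - {"tx":0,"ty":0,"tz":0,"ax":0,"ay":0,"az":0,"claw":7.0}
    - {"tx":0,"ty":0,"tz":0,"ax":0,"ay":0,"az":0,"claw":8.2}
    - {"tx":0,"ty":0,"tz":0,"ax":0,"ay":0,"az":0,"claw":8.2}
    - {"tx":0,"ty":0,"tz":-1,"ax":0,"ay":0,"az":0,"claw":8.2}
    - {"tx":0,"ty":0,"tz":-2.5,"ax":0,"ay":0,"az":0,"claw":8.2}
    - {"tx":0,"ty":0,"tz":-4,"ax":0,"ay":0,"az":0,"claw":8.2}
    - {"tx":0,"ty":0,"tz":-4,"ax":0,"ay":0,"az":0,"claw":8.2}
    - {"tx":0,"ty":0,"tz":0,"ax":0,"ay":0,"az":0,"claw":4}
    - {"tx":0,"ty":0,"tz":0,"ax":0,"ay":0,"az":0,"claw":0}

```text
time_s: 32.9
tcp_pos: [0.5491, -0.0749, 0.1811]
ee_rot: [[-0.999, -0.042, 0.007], [-0.042, 0.999, 0.001], [-0.007, 0.001, -1.0]]
wrist_force: [-0.3, 0.3, -0.6]
gripper_width: 0.862
gripper_force: 0.0
```

```bash
python3 - <<'E'
from h import *
st,c,im,D=snap("wrist","w14"); print(np.array(st["tcp_pos"]).round(4)); P=cloud(c,D); g=im.astype(int)
m=((g[...,0]>g[...,2]+25)&(abs(P[...,2]-.072)<.008)&(abs(P[...,0]-.545)<.07)&(abs(P[...,1]+.075)<.06)).astype(np.uint8); m[240:]=0
v,u=np.nonzero(m); W=onplane(c,np.c_[u,v],.072)[:,:2]*1000; r=cv2.minAreaRect(W.astype(np.float32)); print([np.round(t,1) for t in r],cv2.boxPoints(r).round(1),v.max(),np.median(P[m>0][:,2]))
q=P[(abs(P[...,2]-.074)<.008)&(P[...,0]<.47)&(P[...,0]>.42)&(abs(P[...,1]+.08)<.05)]; print(len(q),q.mean(0))
plan(41.4,-8.05,16,182.4)
E
```

```text
[ 0.5491 -0.0749  0.1811]
[array([547.2, -76.1]), array([90.4, 63.7]), np.float64(2.1)] [[ 500.8  -45.9]
 [ 503.2 -109.6]
 [ 593.5 -106.3]
 [ 591.2  -42.6]] 237 0.0728125357625724
1358 [ 0.44112289 -0.0790228   0.07749863]
tcp [54.76 -7.49 17.89] rot [ 0.001  0.002 -0.   ] shift [13.37  0.    1.89] world d [-13.36  -0.56  -1.89]
```

View pics/w14.png

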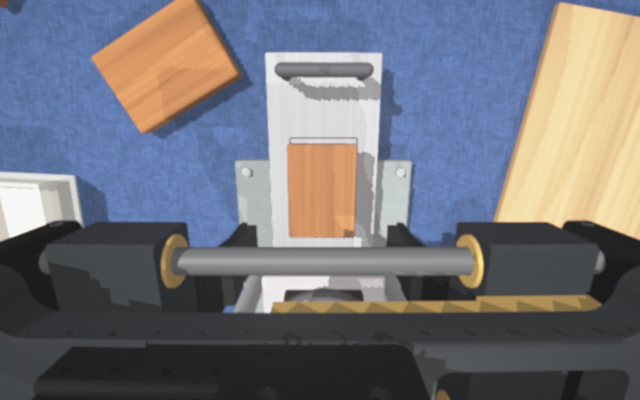

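The board lies centred over the stack at (322,190), and the outline shows only as a thin line beyond its edge. Next I'll go in front of the handle and push.

Emit:
drive_tool:
  rows:
    - {"tx":3.4,"ty":0,"tz":0,"ax":0,"ay":0,"az":0,"claw":0}
    - {"tx":3.4,"ty":0,"tz":0,"ax":0,"ay":0,"az":0,"claw":0}
    - {"tx":3.4,"ty":0,"tz":0,"ax":0,"ay":0,"az":0,"claw":0}
    - {"tx":3.6,"ty":0,"tz":0,"ax":0,"ay":0,"az":0,"claw":0}
    - {"tx":0,"ty":0,"tz":0,"ax":0,"ay":0,"az":0,"claw":0}
    - {"tx":0,"ty":0,"tz":3,"ax":0,"ay":0,"az":0,"claw":0}
    - {"tx":0,"ty":0,"tz":3,"ax":0,"ay":0,"az":0,"claw":0}
    - {"tx":0,"ty":0,"tz":0,"ax":0,"ay":0,"az":0,"claw":0}
    - {"tx":0,"ty":0,"tz":0,"ax":0,"ay":0,"az":0,"claw":0}

```text
time_s: 33.7
tcp_pos: [0.408, -0.0812, 0.1163]
ee_rot: [[-0.999, -0.042, -0.006], [-0.042, 0.999, -0.001], [0.006, -0.001, -1.0]]
wrist_force: [0.2, -0.3, -0.2]
gripper_width: 0.144
gripper_force: 0.0
```

```bash
python3 - <<'E'
from h import *
plan(40.9,-8.0,5.8,182.4)
E
```

```text
tcp [40.8  -8.12 11.63] rot [-0.001 -0.006  0.   ] shift [-0.1   0.12  5.83] world d [ 0.1   0.12 -5.83]
```

Emit:
drive_tool:
  rows:
    - {"tx":0,"ty":0.1,"tz":2,"ax":0,"ay":-0.006,"az":0,"claw":0}
    - {"tx":0,"ty":0,"tz":2,"ax":0,"ay":0,"az":0,"claw":0}
    - {"tx":0,"ty":0,"tz":1.8,"ax":0,"ay":0,"az":0,"claw":0}
    - {"tx":0,"ty":0,"tz":0,"ax":0,"ay":0,"az":0,"claw":0}
    - {"tx":-0.5,"ty":0,"tz":0,"ax":0,"ay":0,"az":0,"claw":0}
    - {"tx":-0.3,"ty":0,"tz":0,"ax":0,"ay":0,"az":0,"claw":0}
    - {"tx":-0.2,"ty":0,"tz":0,"ax":0,"ay":0,"az":0,"claw":0}
    - {"tx":-0.2,"ty":0,"tz":0,"ax":0,"ay":0,"az":0,"claw":0}
    - {"tx":-0.2,"ty":0,"tz":0,"ax":0,"ay":0,"az":0,"claw":0}
    - {"tx":-0.2,"ty":0,"tz":0,"ax":0,"ay":0,"az":0,"claw":0}

```text
time_s: 34.53
tcp_pos: [0.4252, -0.0792, 0.0601]
ee_rot: [[-0.999, -0.042, 0.005], [-0.042, 0.999, 0.0], [-0.005, 0.0, -1.0]]
wrist_force: [-1.7, 0.2, 1.3]
gripper_width: 0.005
gripper_force: 0.9
```

Emit:
drive_tool:
  rows:
    - {"tx":-0.2,"ty":0,"tz":0,"ax":0,"ay":0,"az":0,"claw":0}
    - {"tx":-0.2,"ty":0,"tz":0,"ax":0,"ay":0,"az":0,"claw":0}
    - {"tx":-0.3,"ty":0,"tz":0,"ax":0,"ay":0,"az":0,"claw":0}
    - {"tx":-0.4,"ty":0,"tz":0,"ax":0,"ay":0,"az":0,"claw":0}
    - {"tx":-0.5,"ty":0,"tz":0,"ax":0,"ay":0,"az":0,"claw":0}
    - {"tx":-0.5,"ty":0,"tz":0,"ax":0,"ay":0,"az":0,"claw":0}
    - {"tx":-0.5,"ty":0,"tz":0,"ax":0,"ay":0,"az":0,"claw":0}
    - {"tx":-0.5,"ty":0,"tz":0,"ax":0,"ay":0,"az":0,"claw":0}
    - {"tx":-0.5,"ty":0,"tz":0,"ax":0,"ay":0,"az":0,"claw":0}
    - {"tx":-0.5,"ty":0,"tz":0,"ax":0,"ay":0,"az":0,"claw":0}

```text
time_s: 35.37
tcp_pos: [0.4669, -0.0775, 0.0597]
ee_rot: [[-0.999, -0.042, 0.005], [-0.042, 0.999, 0.0], [-0.005, 0.0, -1.0]]
wrist_force: [-1.1, -0.6, 0.0]
gripper_width: 0.003
gripper_force: 0.9
```

Emit:
drive_tool:
  rows:
    - {"tx":-0.5,"ty":0,"tz":0,"ax":0,"ay":0,"az":0,"claw":0}
    - {"tx":-0.5,"ty":0,"tz":0,"ax":0,"ay":0,"az":0,"claw":0}
    - {"tx":-0.5,"ty":0,"tz":0,"ax":0,"ay":0,"az":0,"claw":0}
    - {"tx":-0.5,"ty":0,"tz":0,"ax":0,"ay":0,"az":0,"claw":0}
    - {"tx":-0.5,"ty":0,"tz":0,"ax":0,"ay":0,"az":0,"claw":0}
    - {"tx":-0.5,"ty":0,"tz":0,"ax":0,"ay":0,"az":0,"claw":0}
    - {"tx":-0.5,"ty":0,"tz":0,"ax":0,"ay":0,"az":0,"claw":0}
    - {"tx":-0.5,"ty":0,"tz":0,"ax":0,"ay":0,"az":0,"claw":0}
    - {"tx":-0.5,"ty":0,"tz":0,"ax":0,"ay":0,"az":0,"claw":0}
    - {"tx":-0.5,"ty":0,"tz":0,"ax":0,"ay":0,"az":0,"claw":0}

```text
time_s: 36.2
tcp_pos: [0.517, -0.0752, 0.0601]
ee_rot: [[-0.999, -0.042, 0.005], [-0.042, 0.999, 0.0], [-0.005, 0.0, -1.0]]
wrist_force: [-1.3, -1.3, -1.9]
gripper_width: 0.001
gripper_force: 0.9
```

Emit:
drive_tool:
  rows:
    - {"tx":-0.4,"ty":0,"tz":0,"ax":0,"ay":0,"az":0,"claw":0}
    - {"tx":-0.4,"ty":0,"tz":0,"ax":0,"ay":0,"az":0,"claw":0}
    - {"tx":-0.3,"ty":0,"tz":0,"ax":0,"ay":0,"az":0,"claw":0}
    - {"tx":-0.3,"ty":0,"tz":0,"ax":0,"ay":0,"az":0,"claw":0}
    - {"tx":-0.2,"ty":0,"tz":0,"ax":0,"ay":0,"az":0,"claw":0}
    - {"tx":-0.2,"ty":0,"tz":0,"ax":0,"ay":0,"az":0,"claw":0}

```text
time_s: 36.7
tcp_pos: [0.5347, -0.0745, 0.0603]
ee_rot: [[-0.999, -0.042, 0.006], [-0.042, 0.999, 0.0], [-0.006, 0.0, -1.0]]
wrist_force: [-1.1, 0.6, 0.2]
gripper_width: 0.005
gripper_force: 0.9
```

Emit:
drive_tool:
  rows:
    - {"tx":-0.2,"ty":0,"tz":0,"ax":0,"ay":0,"az":0,"claw":0}
    - {"tx":-0.2,"ty":0,"tz":0,"ax":0,"ay":0,"az":0,"claw":0}
    - {"tx":-0.2,"ty":0,"tz":0,"ax":0,"ay":0,"az":0,"claw":0}

```text
time_s: 36.95
tcp_pos: [0.5406, -0.0743, 0.0603]
ee_rot: [[-0.999, -0.042, 0.005], [-0.042, 0.999, 0.0], [-0.005, 0.0, -1.0]]
wrist_force: [-1.9, -0.1, -1.1]
gripper_width: 0.005
gripper_force: 0.8
```

Emit:
drive_tool:
  rows:
    - {"tx":-0.2,"ty":0,"tz":0,"ax":0,"ay":0,"az":0,"claw":0}
    - {"tx":-0.2,"ty":0,"tz":0,"ax":0,"ay":0,"az":0,"claw":0}

```text
time_s: 37.12
tcp_pos: [0.5435, -0.0742, 0.0602]
ee_rot: [[-0.999, -0.042, 0.002], [-0.042, 0.999, 0.0], [-0.003, 0.0, -1.0]]
wrist_force: [-7.0, 1.6, 4.6]
gripper_width: 0.005
gripper_force: 3.3
```

Emit:
drive_tool:
  rows:
    - {"tx":-0.2,"ty":0,"tz":0,"ax":0,"ay":0,"az":0,"claw":0}
    - {"tx":-0.1,"ty":0,"tz":0,"ax":0,"ay":0,"az":0,"claw":0}

```text
time_s: 37.28
tcp_pos: [0.5435, -0.0743, 0.0601]
ee_rot: [[-0.999, -0.041, -0.004], [-0.041, 0.999, -0.0], [0.004, 0.0, -1.0]]
wrist_force: [-11.4, 2.7, 8.2]
gripper_width: 0.005
gripper_force: 5.7
```

Emit:
drive_tool:
  rows:
    - {"tx":-0.15,"ty":0,"tz":0,"ax":0,"ay":0,"az":0,"claw":0}
    - {"tx":-0.1,"ty":0,"tz":0,"ax":0,"ay":0,"az":0,"claw":0}

```text
time_s: 37.45
tcp_pos: [0.5436, -0.0743, 0.06]
ee_rot: [[-0.999, -0.041, -0.009], [-0.041, 0.999, -0.0], [0.009, 0.0, -1.0]]
wrist_force: [-16.0, 3.3, 12.5]
gripper_width: 0.007
gripper_force: 8.0
```

Emit:
drive_tool:
  rows:
    - {"tx":0.8,"ty":0,"tz":0,"ax":0,"ay":0,"az":0,"claw":0}
    - {"tx":0.5,"ty":0,"tz":0,"ax":0,"ay":0.009,"az":0,"claw":0}
    - {"tx":0,"ty":0,"tz":-3,"ax":0,"ay":0,"az":0,"claw":0}
    - {"tx":0,"ty":0,"tz":-4,"ax":0,"ay":0,"az":0,"claw":6}
    - {"tx":0,"ty":0,"tz":-4,"ax":0,"ay":0,"az":0,"claw":6}
    - {"tx":0,"ty":0,"tz":-4,"ax":0,"ay":0,"az":0,"claw":6}
    - {"tx":0,"ty":0,"tz":-4,"ax":0,"ay":0,"az":0,"claw":6}
    - {"tx":0,"ty":0,"tz":-4,"ax":0,"ay":0,"az":0,"claw":6}
    - {"tx":0,"ty":0,"tz":-4,"ax":0,"ay":0,"az":0,"claw":6}
    - {"tx":0,"ty":0,"tz":0,"ax":0,"ay":0,"az":0,"claw":6}

```text
time_s: 38.28
tcp_pos: [0.5425, -0.0752, 0.3409]
ee_rot: [[-0.999, -0.043, 0.017], [-0.043, 0.999, -0.001], [-0.017, -0.002, -1.0]]
wrist_force: [1.1, 0.0, 0.9]
gripper_width: 0.451
gripper_force: 0.0
```

Emit:
drive_tool:
  rows:
    - {"tx":0,"ty":0,"tz":0,"ax":0,"ay":0,"az":0.1,"claw":6}
    - {"tx":0,"ty":0,"tz":0,"ax":0,"ay":0,"az":0,"claw":6}

```text
time_s: 38.45
tcp_pos: [0.5389, -0.0743, 0.3315]
ee_rot: [[-0.998, 0.06, 0.001], [0.06, 0.998, 0.001], [-0.001, 0.001, -1.0]]
wrist_force: [1.0, 0.4, -0.1]
gripper_width: 0.606
gripper_force: 0.0
```

```bash
python3 - <<'E'
from h import *
st=sense(); print(np.round(st["joints"],1),st["moment"])
st,c,im,D=snap("wrist","w15"); P=cloud(c,D); print(st["tcp_pos"])
s=(P[...,2]>.28)&(P[...,2]<.3)&(P[...,0]>.63); print(s.sum())
t=cam("top"); im,D=capture("top"); P=cloud(t,D)
M=np.zeros(P.shape[:2],bool); M[130:230,290:365]=1
q=P[M&(P[...,2]>.275)&(P[...,2]<.305)&(P[...,0]>.63)]; r=cv2.minAreaRect((q[:,:2]*1000).astype(np.float32)); print(len(q),q.mean(0),r,np.percentile(q[:,2],[10,50,90]))
q=P[M&(P[...,2]>.06)&(P[...,2]<.1)&(P[...,0]<.6)]; print("handle",len(q),q.mean(0))
E
```

```text
[ 9.200e+00  1.070e+01  1.000e-01 -0.000e+00 -7.940e+01 -1.026e+02] [ 0.01704356 -0.05831291  0.0088629 ]
[ 0.53894058 -0.07434801  0.33147939]
0
84 [ 0.67399978 -0.06478901  0.29230169] ((675.7276000976562, -65.2230224609375), (24.683244705200195, 46.14064025878906), 24.151126861572266) [0.28705261 0.29251726 0.29654961]
handle 5 [ 0.56134978 -0.05737439  0.07937053]
```

Emit:
drive_tool:
  rows:
    - {"tx":0,"ty":0,"tz":0,"ax":0,"ay":0,"az":-0.124,"claw":6.5}
    - {"tx":0,"ty":0,"tz":0,"ax":0,"ay":0,"az":-0.124,"claw":6.5}
    - {"tx":0,"ty":0,"tz":0,"ax":0,"ay":0,"az":-0.124,"claw":6.5}
    - {"tx":0,"ty":0,"tz":0,"ax":0,"ay":0,"az":-0.124,"claw":6.5}
    - {"tx":0,"ty":0,"tz":0,"ax":0,"ay":0,"az":-0.124,"claw":6.5}
    - {"tx":0,"ty":0,"tz":0,"ax":0,"ay":0,"az":-0.124,"claw":6.5}
    - {"tx":0,"ty":0,"tz":0,"ax":0,"ay":0,"az":-0.124,"claw":6.5}
    - {"tx":0,"ty":0,"tz":0,"ax":0,"ay":0,"az":-0.124,"claw":6.5}
    - {"tx":0,"ty":0,"tz":0,"ax":0,"ay":0,"az":-0.124,"claw":6.5}
    - {"tx":0,"ty":0,"tz":0,"ax":0,"ay":0,"az":-0.124,"claw":6.5}

```text
time_s: 39.38
tcp_pos: [0.5382, -0.0745, 0.3296]
ee_rot: [[-0.371, -0.929, -0.004], [-0.929, 0.371, -0.0], [0.002, 0.004, -1.0]]
wrist_force: [-0.4, 0.0, -0.5]
gripper_width: 0.742
gripper_force: 0.0
```

Emit:
drive_tool:
  rows:
    - {"tx":0,"ty":0,"tz":0,"ax":0,"ay":0,"az":-0.124,"claw":6.5}
    - {"tx":0,"ty":0,"tz":0,"ax":0,"ay":0,"az":-0.124,"claw":6.5}
    - {"tx":0,"ty":0,"tz":0,"ax":0,"ay":0,"az":-0.124,"claw":6.5}
    - {"tx":0,"ty":0,"tz":0,"ax":0,"ay":0,"az":-0.124,"claw":6.5}
    - {"tx":0,"ty":0,"tz":0,"ax":0,"ay":0,"az":-0.124,"claw":6.5}
    - {"tx":0,"ty":0,"tz":0,"ax":0,"ay":0,"az":-0.124,"claw":6.5}
    - {"tx":0,"ty":0,"tz":0,"ax":0,"ay":0,"az":-0.124,"claw":6.5}
    - {"tx":0,"ty":0,"tz":0,"ax":0,"ay":0,"az":-0.124,"claw":6.5}
    - {"tx":0,"ty":0,"tz":0,"ax":0,"ay":0,"az":-0.124,"claw":6.5}
    - {"tx":0,"ty":0,"tz":0,"ax":0,"ay":0,"az":-0.124,"claw":6.5}

```text
time_s: 40.22
tcp_pos: [0.5382, -0.0745, 0.3296]
ee_rot: [[0.758, -0.653, -0.004], [-0.653, -0.758, -0.0], [-0.003, 0.003, -1.0]]
wrist_force: [0.5, -0.7, 0.0]
gripper_width: 0.745
gripper_force: 0.0
```

Emit:
drive_tool:
  rows:
    - {"tx":0,"ty":0,"tz":0,"ax":0,"ay":0,"az":-0.124,"claw":6.5}
    - {"tx":0,"ty":0,"tz":0,"ax":0,"ay":0,"az":-0.124,"claw":6.5}
    - {"tx":0,"ty":0,"tz":0,"ax":0,"ay":0,"az":-0.124,"claw":6.5}
    - {"tx":0,"ty":0,"tz":0,"ax":0,"ay":0,"az":-0.124,"claw":6.5}
    - {"tx":0,"ty":0,"tz":0,"ax":0,"ay":0,"az":-0.124,"claw":6.5}
    - {"tx":0,"ty":0,"tz":0,"ax":0,"ay":0,"az":-0.124,"claw":6.5}
    - {"tx":0,"ty":0,"tz":0,"ax":0,"ay":0,"az":-0.124,"claw":6.5}
    - {"tx":0,"ty":0,"tz":0,"ax":0,"ay":0,"az":-0.124,"claw":6.5}
    - {"tx":0,"ty":0,"tz":0,"ax":0,"ay":0,"az":-0.124,"claw":6.5}
    - {"tx":0,"ty":0,"tz":0,"ax":0,"ay":0,"az":-0.124,"claw":6.5}

```text
time_s: 41.05
tcp_pos: [0.5382, -0.0745, 0.3296]
ee_rot: [[0.863, 0.505, -0.004], [0.505, -0.863, -0.0], [-0.004, -0.002, -1.0]]
wrist_force: [-0.1, -0.4, 0.2]
gripper_width: 0.743
gripper_force: 0.0
```

```bash
python3 - <<'E'
from h import *
st=sense(); print(np.round(st["joints"],1)); R=np.array(st["ee_rot"]); print("yaw",np.degrees(np.arctan2(R[1,0],R[0,0])))
shift(66.53,-6.97,33)
E
```

```text
[  9.2  10.9   0.   -0.  -79.4 111.1]
yaw 30.30273288565594
tcp [53.82 -7.45 32.96] toolz [-0.004 -0.    -1.   ] shift [11.22  6.   -0.09]
```

Emit:
drive_tool:
  rows:
    - {"tx":0,"ty":0,"tz":0,"ax":0,"ay":0,"az":-0.124,"claw":6.5}
    - {"tx":0,"ty":0,"tz":0,"ax":0,"ay":0,"az":-0.124,"claw":6.5}
    - {"tx":0,"ty":0,"tz":0,"ax":0,"ay":0,"az":-0.124,"claw":6.5}
    - {"tx":0,"ty":0,"tz":0,"ax":0,"ay":0,"az":-0.124,"claw":6.5}
    - {"tx":0,"ty":0,"tz":0,"ax":0,"ay":0,"az":-0.124,"claw":6.5}
    - {"tx":0,"ty":0,"tz":0,"ax":0,"ay":0,"az":-0.124,"claw":6.5}
    - {"tx":0,"ty":0,"tz":0,"ax":0,"ay":0,"az":-0.124,"claw":6.5}
    - {"tx":0,"ty":0,"tz":0,"ax":0,"ay":0,"az":-0.124,"claw":6.5}
    - {"tx":0,"ty":0,"tz":0,"ax":0,"ay":0,"az":0,"claw":6.5}

```text
time_s: 41.8
tcp_pos: [0.5381, -0.0745, 0.3296]
ee_rot: [[0.054, 0.999, -0.004], [0.999, -0.054, -0.0], [-0.001, -0.004, -1.0]]
wrist_force: [0.6, 0.6, -0.0]
gripper_width: 0.744
gripper_force: 0.0
```

Emit:
drive_tool:
  rows:
    - {"tx":0.3,"ty":3.2,"tz":0,"ax":0,"ay":0,"az":0,"claw":6.5}
    - {"tx":0.3,"ty":3.2,"tz":0,"ax":0,"ay":0,"az":0,"claw":6.5}
    - {"tx":0.3,"ty":3.2,"tz":0,"ax":0,"ay":0,"az":0,"claw":6.5}
    - {"tx":0.25,"ty":3,"tz":0,"ax":0,"ay":0,"az":0,"claw":6.5}
    - {"tx":0,"ty":0,"tz":0,"ax":0,"ay":0,"az":0,"claw":6.5}
    - {"tx":0,"ty":0,"tz":0,"ax":0,"ay":0,"az":0,"claw":6.5}
    - {"tx":0,"ty":0,"tz":0,"ax":0,"ay":0,"az":0,"claw":6.5}

```text
time_s: 42.38
tcp_pos: [0.6642, -0.0704, 0.3291]
ee_rot: [[0.059, 0.998, -0.005], [0.998, -0.059, -0.0], [-0.001, -0.005, -1.0]]
wrist_force: [-0.8, 0.5, 0.3]
gripper_width: 0.746
gripper_force: 0.0
```

```bash
python3 - <<'E'
from h import *
st,c,im,D=snap("wrist","w16"); print(np.round(st["joints"],1)); shift(66.53,-6.97,26.5)
P=cloud(c,D); q=P[(P[...,2]>.27)&(P[...,2]<.3)&(abs(P[...,0]-.665)<.04)&(abs(P[...,1]+.07)<.04)]; print(len(q)); 
if len(q): print(q.mean(0),q.min(0),q.max(0))
E
```

```text
[  7.8  24.1  18.5  -0.  -84.7 168.8]
tcp [66.38 -7.05 33.01] toolz [-0.004 -0.    -1.   ] shift [0.09 0.17 6.5 ]
3243
[ 0.664485   -0.06682528  0.2906147 ] [ 0.64116075 -0.09293653  0.27006003] [ 0.68768215 -0.04581762  0.29502826]
```

View pics/w16.png

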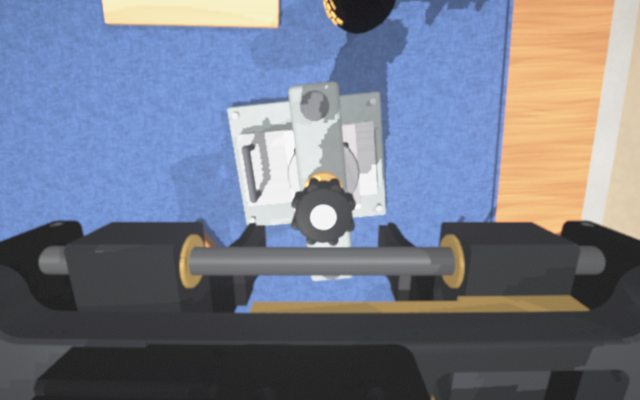

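The knob sits centred between the open fingers at (323,216). I'll go down and grip it.

Emit:
drive_tool:
  rows:
    - {"tx":0.05,"ty":0.1,"tz":1.5,"ax":0,"ay":0,"az":0,"claw":6.5}
    - {"tx":0,"ty":0,"tz":1.5,"ax":0,"ay":0,"az":0,"claw":6.5}
    - {"tx":0,"ty":0,"tz":1.5,"ax":0,"ay":0,"az":0,"claw":6.5}
    - {"tx":0,"ty":0,"tz":1.5,"ax":0,"ay":0,"az":0,"claw":6.5}
    - {"tx":0,"ty":0,"tz":0.6,"ax":0,"ay":0,"az":0,"claw":6.5}
    - {"tx":0,"ty":0,"tz":0,"ax":0,"ay":0,"az":0,"claw":6.5}
    - {"tx":0,"ty":0,"tz":0,"ax":0,"ay":0,"az":0,"claw":6.5}

```text
time_s: 43.02
tcp_pos: [0.665, -0.07, 0.2651]
ee_rot: [[0.058, 0.998, -0.002], [0.998, -0.058, -0.0], [-0.001, -0.002, -1.0]]
wrist_force: [-0.1, -0.3, 1.1]
gripper_width: 0.745
gripper_force: 0.0
```

Emit:
drive_tool:
  rows:
    - {"tx":0,"ty":0,"tz":0,"ax":0,"ay":0,"az":0,"claw":5}
    - {"tx":0,"ty":0,"tz":0,"ax":0,"ay":0,"az":0,"claw":3.5}
    - {"tx":0,"ty":0,"tz":0,"ax":0,"ay":0,"az":0,"claw":3.5}
    - {"tx":0,"ty":0,"tz":0,"ax":0,"ay":0,"az":0,"claw":3.5}
    - {"tx":0,"ty":0,"tz":0,"ax":0,"ay":0,"az":0,"claw":3.5}
    - {"tx":0,"ty":0,"tz":0,"ax":0,"ay":0,"az":0,"claw":3.5}

```text
time_s: 43.52
tcp_pos: [0.665, -0.0699, 0.2642]
ee_rot: [[0.058, 0.998, -0.004], [0.998, -0.058, -0.0], [-0.0, -0.004, -1.0]]
wrist_force: [-1.0, 1.5, 1.7]
gripper_width: 0.474
gripper_force: 30.0
```

```bash
cat >> h.py <<'E'
def kn():
    st=sense(); R=np.array(st["ee_rot"]); a=np.arctan2(R[1,0],R[0,0])
    print("t",st["time_s"],"yaw",round(a,3),"J6",round(st["joints"][5],1),"tcp",np.round(np.array(st["tcp_pos"])*1000,1),"F",np.round(st["wrist_force"],1),"M",np.round(st["moment"],3),"tau6",np.round(st["effort"][5],3),"w",round(st["gripper_width"],3),"gf",round(st["gripper_force"],1))
E
python3 -c "from h import *;kn()"
```

```text
t 43.5167 yaw 1.513 J6 168.9 tcp [665.  -69.9 264.2] F [-1.   1.5  1.7] M [-0.023  0.475 -0.014] tau6 0.024 w 0.474 gf 30.0
```

Emit:
drive_tool:
  rows:
    - {"tx":0,"ty":0,"tz":0.024,"ax":0,"ay":0,"az":0.124,"claw":3.5}
    - {"tx":0,"ty":0,"tz":0.024,"ax":0,"ay":0,"az":0.124,"claw":3.5}
    - {"tx":0,"ty":0,"tz":0.024,"ax":0,"ay":0,"az":0.124,"claw":3.5}
    - {"tx":0,"ty":0,"tz":0.024,"ax":0,"ay":0,"az":0.124,"claw":3.5}
    - {"tx":0,"ty":0,"tz":0.024,"ax":0,"ay":0,"az":0.124,"claw":3.5}
    - {"tx":0,"ty":0,"tz":0.024,"ax":0,"ay":0,"az":0.124,"claw":3.5}
    - {"tx":0,"ty":0,"tz":0.024,"ax":0,"ay":0,"az":0.124,"claw":3.5}
    - {"tx":0,"ty":0,"tz":0.024,"ax":0,"ay":0,"az":0.124,"claw":3.5}
    - {"tx":0,"ty":0,"tz":0.024,"ax":0,"ay":0,"az":0.124,"claw":3.5}
    - {"tx":0,"ty":0,"tz":0.024,"ax":0,"ay":0,"az":0.124,"claw":3.5}

```text
time_s: 44.35
tcp_pos: [0.6639, -0.069, 0.2618]
ee_rot: [[0.965, 0.264, -0.006], [0.264, -0.965, 0.001], [-0.006, -0.003, -1.0]]
wrist_force: [-5.1, 3.4, 3.1]
gripper_width: 0.476
gripper_force: 30.0
```

```bash
python3 -c "from h import *;kn()"
```

```text
t 44.35 yaw 0.267 J6 97.5 tcp [663.9 -69.  261.8] F [-5.1  3.4  3.1] M [0.99  1.476 0.039] tau6 0.904 w 0.476 gf 30.0
```

Emit:
drive_tool:
  rows:
    - {"tx":0,"ty":0,"tz":0.024,"ax":0,"ay":0,"az":0.124,"claw":3.5}
    - {"tx":0,"ty":0,"tz":0.024,"ax":0,"ay":0,"az":0.124,"claw":3.5}
    - {"tx":0,"ty":0,"tz":0.024,"ax":0,"ay":0,"az":0.124,"claw":3.5}
    - {"tx":0,"ty":0,"tz":0.024,"ax":0,"ay":0,"az":0.124,"claw":3.5}
    - {"tx":0,"ty":0,"tz":0.024,"ax":0,"ay":0,"az":0.124,"claw":3.5}
    - {"tx":0,"ty":0,"tz":0.024,"ax":0,"ay":0,"az":0.124,"claw":3.5}
    - {"tx":0,"ty":0,"tz":0.024,"ax":0,"ay":0,"az":0.124,"claw":3.5}
    - {"tx":0,"ty":0,"tz":0.024,"ax":0,"ay":0,"az":0.124,"claw":3.5}
    - {"tx":0,"ty":0,"tz":0.024,"ax":0,"ay":0,"az":0.124,"claw":3.5}
    - {"tx":0,"ty":0,"tz":0.024,"ax":0,"ay":0,"az":0.124,"claw":3.5}

```text
time_s: 45.18
tcp_pos: [0.6644, -0.0677, 0.2595]
ee_rot: [[0.563, -0.826, -0.004], [-0.826, -0.563, 0.003], [-0.005, 0.002, -1.0]]
wrist_force: [-5.5, 6.4, 3.0]
gripper_width: 0.474
gripper_force: 30.0
```

```bash
python3 -c "from h import *;kn()"
```

```text
t 45.1833 yaw -0.972 J6 26.4 tcp [664.4 -67.7 259.5] F [-5.5  6.4  3. ] M [1.978 1.095 0.035] tau6 0.906 w 0.474 gf 30.0
```

Emit:
drive_tool:
  rows:
    - {"tx":0,"ty":0,"tz":0.024,"ax":0,"ay":0,"az":0.124,"claw":3.5}
    - {"tx":0,"ty":0,"tz":0.024,"ax":0,"ay":0,"az":0.124,"claw":3.5}
    - {"tx":0,"ty":0,"tz":0.024,"ax":0,"ay":0,"az":0.124,"claw":3.5}
    - {"tx":0,"ty":0,"tz":0.024,"ax":0,"ay":0,"az":0.124,"claw":3.5}
    - {"tx":0,"ty":0,"tz":0.024,"ax":0,"ay":0,"az":0.124,"claw":3.5}
    - {"tx":0,"ty":0,"tz":0.024,"ax":0,"ay":0,"az":0.124,"claw":3.5}
    - {"tx":0,"ty":0,"tz":0.024,"ax":0,"ay":0,"az":0.124,"claw":3.5}
    - {"tx":0,"ty":0,"tz":0.024,"ax":0,"ay":0,"az":0.124,"claw":3.5}
    - {"tx":0,"ty":0,"tz":0.024,"ax":0,"ay":0,"az":0.124,"claw":3.5}
    - {"tx":0,"ty":0,"tz":0.024,"ax":0,"ay":0,"az":0.124,"claw":3.5}

```text
time_s: 46.02
tcp_pos: [0.6658, -0.0678, 0.2571]
ee_rot: [[-0.598, -0.801, -0.001], [-0.801, 0.598, 0.003], [-0.001, 0.002, -1.0]]
wrist_force: [-0.9, 6.1, 2.1]
gripper_width: 0.48
gripper_force: 30.0
```

```bash
python3 -c "from h import *;kn()"
```

```text
t 46.0167 yaw -2.212 J6 -44.6 tcp [665.8 -67.8 257.1] F [-0.9  6.1  2.1] M [1.37  0.008 0.045] tau6 0.908 w 0.48 gf 30.0
```

Emit:
drive_tool:
  rows:
    - {"tx":0,"ty":0,"tz":0.024,"ax":0,"ay":0,"az":0.124,"claw":3.5}
    - {"tx":0,"ty":0,"tz":0.024,"ax":0,"ay":0,"az":0.124,"claw":3.5}
    - {"tx":0,"ty":0,"tz":0.024,"ax":0,"ay":0,"az":0.124,"claw":3.5}
    - {"tx":0,"ty":0,"tz":0.024,"ax":0,"ay":0,"az":0.124,"claw":3.5}
    - {"tx":0,"ty":0,"tz":0.024,"ax":0,"ay":0,"az":0.124,"claw":3.5}
    - {"tx":0,"ty":0,"tz":0.024,"ax":0,"ay":0,"az":0.124,"claw":3.5}
    - {"tx":0,"ty":0,"tz":0.024,"ax":0,"ay":0,"az":0.124,"claw":3.5}
    - {"tx":0,"ty":0,"tz":0.024,"ax":0,"ay":0,"az":0.124,"claw":3.5}
    - {"tx":0,"ty":0,"tz":0.024,"ax":0,"ay":0,"az":0.124,"claw":3.5}
    - {"tx":0,"ty":0,"tz":0.024,"ax":0,"ay":0,"az":0.124,"claw":3.5}

```text
time_s: 46.85
tcp_pos: [0.6662, -0.069, 0.2547]
ee_rot: [[-0.952, 0.306, -0.001], [0.306, 0.952, 0.0], [0.001, 0.0, -1.0]]
wrist_force: [0.9, 2.9, 1.0]
gripper_width: 0.475
gripper_force: 30.0
```

```bash
python3 -c "from h import *;kn()"
```

```text
t 46.85 yaw 2.831 J6 -115.7 tcp [666.2 -69.  254.7] F [0.9 2.9 1. ] M [ 0.255 -0.254  0.078] tau6 0.904 w 0.475 gf 30.0
```

Emit:
drive_tool:
  rows:
    - {"tx":0,"ty":0,"tz":0.024,"ax":0,"ay":0,"az":0.124,"claw":3.5}
    - {"tx":0,"ty":0,"tz":0.024,"ax":0,"ay":0,"az":0.124,"claw":3.5}
    - {"tx":0,"ty":0,"tz":0.024,"ax":0,"ay":0,"az":0.124,"claw":3.5}
    - {"tx":0,"ty":0,"tz":0.024,"ax":0,"ay":0,"az":0.124,"claw":3.5}
    - {"tx":0,"ty":0,"tz":0.024,"ax":0,"ay":0,"az":0.124,"claw":3.5}
    - {"tx":0,"ty":0,"tz":0.024,"ax":0,"ay":0,"az":0.124,"claw":3.5}
    - {"tx":0,"ty":0,"tz":0.024,"ax":0,"ay":0,"az":0.124,"claw":3.5}

```text
time_s: 47.43
tcp_pos: [0.6655, -0.0698, 0.2531]
ee_rot: [[-0.382, 0.924, -0.003], [0.924, 0.382, -0.0], [0.001, -0.002, -1.0]]
wrist_force: [-0.3, 1.3, 1.9]
gripper_width: 0.473
gripper_force: 30.0
```

```bash
python3 -c "from h import *;kn()"
```

```text
t 47.4333 yaw 1.962 J6 -165.4 tcp [665.5 -69.8 253.1] F [-0.3  1.3  1.9] M [0.033 0.201 0.024] tau6 0.9 w 0.473 gf 30.0
```

Emit:
drive_tool:
  rows:
    - {"tx":0,"ty":0,"tz":0,"ax":0,"ay":0,"az":0,"claw":5}
    - {"tx":0,"ty":0,"tz":0,"ax":0,"ay":0,"az":0,"claw":6.8}
    - {"tx":0,"ty":0,"tz":0,"ax":0,"ay":0,"az":0,"claw":6.8}
    - {"tx":0,"ty":0,"tz":0,"ax":0,"ay":0,"az":0,"claw":6.8}
    - {"tx":0,"ty":0,"tz":0,"ax":0,"ay":0,"az":0,"claw":6.8}
    - {"tx":0,"ty":0,"tz":0,"ax":0,"ay":0,"az":0,"claw":6.8}
    - {"tx":0,"ty":0,"tz":0,"ax":0,"ay":0,"az":-0.124,"claw":6.8}
    - {"tx":0,"ty":0,"tz":0,"ax":0,"ay":0,"az":-0.124,"claw":6.8}
    - {"tx":0,"ty":0,"tz":0,"ax":0,"ay":0,"az":-0.124,"claw":6.8}
    - {"tx":0,"ty":0,"tz":0,"ax":0,"ay":0,"az":-0.124,"claw":6.8}

```text
time_s: 48.27
tcp_pos: [0.6652, -0.0699, 0.2525]
ee_rot: [[-0.783, 0.622, -0.004], [0.622, 0.783, -0.0], [0.003, -0.002, -1.0]]
wrist_force: [0.7, -0.2, -0.1]
gripper_width: 0.781
gripper_force: 0.0
```

Emit:
drive_tool:
  rows:
    - {"tx":0,"ty":0,"tz":0,"ax":0,"ay":0,"az":-0.124,"claw":6.8}
    - {"tx":0,"ty":0,"tz":0,"ax":0,"ay":0,"az":-0.124,"claw":6.8}
    - {"tx":0,"ty":0,"tz":0,"ax":0,"ay":0,"az":-0.124,"claw":6.8}
    - {"tx":0,"ty":0,"tz":0,"ax":0,"ay":0,"az":-0.124,"claw":6.8}
    - {"tx":0,"ty":0,"tz":0,"ax":0,"ay":0,"az":-0.124,"claw":6.8}
    - {"tx":0,"ty":0,"tz":0,"ax":0,"ay":0,"az":-0.124,"claw":6.8}
    - {"tx":0,"ty":0,"tz":0,"ax":0,"ay":0,"az":-0.124,"claw":6.8}
    - {"tx":0,"ty":0,"tz":0,"ax":0,"ay":0,"az":-0.124,"claw":6.8}
    - {"tx":0,"ty":0,"tz":0,"ax":0,"ay":0,"az":-0.124,"claw":6.8}
    - {"tx":0,"ty":0,"tz":0,"ax":0,"ay":0,"az":-0.124,"claw":6.8}

```text
time_s: 49.1
tcp_pos: [0.6652, -0.0699, 0.2525]
ee_rot: [[-0.843, -0.539, -0.004], [-0.539, 0.843, -0.0], [0.003, 0.002, -1.0]]
wrist_force: [-0.2, -0.2, -0.0]
gripper_width: 0.781
gripper_force: 0.0
```

Emit:
drive_tool:
  rows:
    - {"tx":0,"ty":0,"tz":0,"ax":0,"ay":0,"az":-0.124,"claw":6.8}
    - {"tx":0,"ty":0,"tz":0,"ax":0,"ay":0,"az":-0.124,"claw":6.8}
    - {"tx":0,"ty":0,"tz":0,"ax":0,"ay":0,"az":-0.124,"claw":6.8}
    - {"tx":0,"ty":0,"tz":0,"ax":0,"ay":0,"az":-0.124,"claw":6.8}
    - {"tx":0,"ty":0,"tz":0,"ax":0,"ay":0,"az":-0.124,"claw":6.8}
    - {"tx":0,"ty":0,"tz":0,"ax":0,"ay":0,"az":-0.124,"claw":6.8}
    - {"tx":0,"ty":0,"tz":0,"ax":0,"ay":0,"az":-0.124,"claw":6.8}
    - {"tx":0,"ty":0,"tz":0,"ax":0,"ay":0,"az":-0.124,"claw":6.8}
    - {"tx":0,"ty":0,"tz":0,"ax":0,"ay":0,"az":-0.124,"claw":6.8}
    - {"tx":0,"ty":0,"tz":0,"ax":0,"ay":0,"az":-0.124,"claw":6.8}

```text
time_s: 49.93
tcp_pos: [0.6652, -0.0699, 0.2525]
ee_rot: [[0.236, -0.972, -0.004], [-0.972, -0.236, 0.0], [-0.001, 0.004, -1.0]]
wrist_force: [-0.7, 0.5, -0.7]
gripper_width: 0.779
gripper_force: 0.0
```

Emit:
drive_tool:
  rows:
    - {"tx":0,"ty":0,"tz":0,"ax":0,"ay":0,"az":-0.124,"claw":6.8}
    - {"tx":0,"ty":0,"tz":0,"ax":0,"ay":0,"az":-0.124,"claw":6.8}
    - {"tx":0,"ty":0,"tz":0,"ax":0,"ay":0,"az":-0.124,"claw":6.8}
    - {"tx":0,"ty":0,"tz":0,"ax":0,"ay":0,"az":-0.124,"claw":6.8}
    - {"tx":0,"ty":0,"tz":0,"ax":0,"ay":0,"az":-0.124,"claw":6.8}
    - {"tx":0,"ty":0,"tz":0,"ax":0,"ay":0,"az":-0.124,"claw":6.8}
    - {"tx":0,"ty":0,"tz":0,"ax":0,"ay":0,"az":-0.124,"claw":6.8}
    - {"tx":0,"ty":0,"tz":0,"ax":0,"ay":0,"az":-0.124,"claw":6.8}
    - {"tx":0,"ty":0,"tz":0,"ax":0,"ay":0,"az":-0.124,"claw":6.8}
    - {"tx":0,"ty":0,"tz":0,"ax":0,"ay":0,"az":-0.124,"claw":6.8}

```text
time_s: 50.77
tcp_pos: [0.6652, -0.0699, 0.2525]
ee_rot: [[0.996, -0.093, -0.004], [-0.093, -0.996, 0.0], [-0.004, 0.0, -1.0]]
wrist_force: [0.2, 0.1, 0.3]
gripper_width: 0.782
gripper_force: 0.0
```

Emit:
drive_tool:
  rows:
    - {"tx":0,"ty":0,"tz":0,"ax":0,"ay":0,"az":-0.124,"claw":6.8}
    - {"tx":0,"ty":0,"tz":0,"ax":0,"ay":0,"az":-0.124,"claw":6.8}
    - {"tx":0,"ty":0,"tz":0,"ax":0,"ay":0,"az":-0.124,"claw":6.8}
    - {"tx":0,"ty":0,"tz":0,"ax":0,"ay":0,"az":-0.124,"claw":6.8}
    - {"tx":0,"ty":0,"tz":0,"ax":0,"ay":0,"az":-0.124,"claw":6.8}
    - {"tx":0,"ty":0,"tz":0,"ax":0,"ay":0,"az":-0.124,"claw":6.8}
    - {"tx":0,"ty":0,"tz":0,"ax":0,"ay":0,"az":-0.124,"claw":6.8}
    - {"tx":0,"ty":0,"tz":0,"ax":0,"ay":0,"az":-0.124,"claw":6.8}
    - {"tx":0,"ty":0,"tz":0,"ax":0,"ay":0,"az":-0.124,"claw":6.8}
    - {"tx":0,"ty":0,"tz":0,"ax":0,"ay":0,"az":0,"claw":6.8}

```text
time_s: 51.6
tcp_pos: [0.6652, -0.0699, 0.2525]
ee_rot: [[0.524, 0.852, -0.004], [0.852, -0.524, -0.0], [-0.002, -0.003, -1.0]]
wrist_force: [-0.4, -0.5, 0.4]
gripper_width: 0.782
gripper_force: 0.0
```

```bash
python3 - <<'E'
from h import *
kn(); st,c,im,D=snap("wrist","w17")
P=cloud(c,D); q=P[(P[...,2]>.24)&(P[...,2]<.3)&(abs(P[...,0]-.665)<.03)&(abs(P[...,1]+.07)<.03)]; print(len(q),np.percentile(q[:,2],[50,90]),q.min(0),q.max(0))
shift(66.5,-6.95,25.3)
E
```

```text
t 51.6 yaw 1.019 J6 140.6 tcp [665.2 -69.9 252.5] F [-0.4 -0.5  0.4] M [-0.147  0.074 -0.055] tau6 0.728 w 0.782 gf 0.0
4992 [0.28004649 0.28163627] [ 0.63503033 -0.09758717  0.2523448 ] [ 0.69499585 -0.04001678  0.29999382]
tcp [66.52 -6.99 25.25] toolz [-0.004  0.    -1.   ] shift [ 0.02 -0.03 -0.05]
```

Emit:
drive_tool:
  rows:
    - {"tx":0,"ty":0,"tz":0,"ax":0,"ay":0,"az":0,"claw":5}
    - {"tx":0,"ty":0,"tz":0,"ax":0,"ay":0,"az":0,"claw":3.5}
    - {"tx":0,"ty":0,"tz":0,"ax":0,"ay":0,"az":0,"claw":3.5}
    - {"tx":0,"ty":0,"tz":0,"ax":0,"ay":0,"az":0,"claw":3.5}
    - {"tx":0,"ty":0,"tz":0,"ax":0,"ay":0,"az":0,"claw":3.5}
    - {"tx":0,"ty":0,"tz":0,"ax":0,"ay":0,"az":0,"claw":3.5}

```text
time_s: 52.15
tcp_pos: [0.6645, -0.0695, 0.2525]
ee_rot: [[0.527, 0.85, -0.005], [0.85, -0.527, 0.001], [-0.002, -0.005, -1.0]]
wrist_force: [-2.2, 1.0, 1.1]
gripper_width: 0.475
gripper_force: 30.0
```

```bash
python3 -c "from h import *;kn()"
```

```text
t 52.15 yaw 1.016 J6 140.4 tcp [664.5 -69.5 252.5] F [-2.2  1.   1.1] M [ 0.418  0.709 -0.07 ] tau6 0.06 w 0.475 gf 30.0
```

Emit:
drive_tool:
  rows:
    - {"tx":0,"ty":0,"tz":0.024,"ax":0,"ay":0,"az":0.124,"claw":3.5}
    - {"tx":0,"ty":0,"tz":0.024,"ax":0,"ay":0,"az":0.124,"claw":3.5}
    - {"tx":0,"ty":0,"tz":0.024,"ax":0,"ay":0,"az":0.124,"claw":3.5}
    - {"tx":0,"ty":0,"tz":0.024,"ax":0,"ay":0,"az":0.124,"claw":3.5}
    - {"tx":0,"ty":0,"tz":0.024,"ax":0,"ay":0,"az":0.124,"claw":3.5}
    - {"tx":0,"ty":0,"tz":0.024,"ax":0,"ay":0,"az":0.124,"claw":3.5}
    - {"tx":0,"ty":0,"tz":0.024,"ax":0,"ay":0,"az":0.124,"claw":3.5}
    - {"tx":0,"ty":0,"tz":0.024,"ax":0,"ay":0,"az":0.124,"claw":3.5}

```text
time_s: 52.82
tcp_pos: [0.6641, -0.0687, 0.2506]
ee_rot: [[1.0, 0.019, -0.006], [0.019, -1.0, 0.002], [-0.006, -0.002, -1.0]]
wrist_force: [-3.5, 4.3, 2.3]
gripper_width: 0.48
gripper_force: 30.0
```

```bash
python3 -c "from h import *;kn()"
```

```text
t 52.8167 yaw 0.019 J6 83.3 tcp [664.1 -68.7 250.6] F [-3.5  4.3  2.3] M [1.315 1.171 0.068] tau6 0.893 w 0.48 gf 30.0
```

Emit:
drive_tool:
  rows:
    - {"tx":0,"ty":0,"tz":0.024,"ax":0,"ay":0,"az":0.124,"claw":3.5}
    - {"tx":0,"ty":0,"tz":0.024,"ax":0,"ay":0,"az":0.124,"claw":3.5}
    - {"tx":0,"ty":0,"tz":0.024,"ax":0,"ay":0,"az":0.124,"claw":3.5}

```text
time_s: 53.07
tcp_pos: [0.6642, -0.0683, 0.2498]
ee_rot: [[0.938, -0.346, -0.006], [-0.346, -0.938, 0.003], [-0.006, -0.001, -1.0]]
wrist_force: [-4.4, 3.3, 1.4]
gripper_width: 0.474
gripper_force: 30.0
```

```bash
python3 -c "from h import *;kn()"
```

```text
t 53.0667 yaw -0.353 J6 61.9 tcp [664.2 -68.3 249.8] F [-4.4  3.3  1.4] M [1.628 1.132 0.063] tau6 0.892 w 0.474 gf 30.0
```

Emit:
drive_tool:
  rows:
    - {"tx":0,"ty":0,"tz":0.024,"ax":0,"ay":0,"az":0.124,"claw":3.5}
    - {"tx":0,"ty":0,"tz":0.024,"ax":0,"ay":0,"az":0.124,"claw":3.5}

```text
time_s: 53.23
tcp_pos: [0.6643, -0.0682, 0.2494]
ee_rot: [[0.825, -0.565, -0.005], [-0.565, -0.825, 0.003], [-0.006, 0.0, -1.0]]
wrist_force: [-3.5, 4.7, 1.9]
gripper_width: 0.479
gripper_force: 30.0
```

```bash
python3 -c "from h import *;kn()"
```

```text
t 53.2333 yaw -0.601 J6 47.7 tcp [664.3 -68.2 249.4] F [-3.5  4.7  1.9] M [1.801 0.961 0.062] tau6 0.892 w 0.479 gf 30.0
```

Emit:
drive_tool:
  rows:
    - {"tx":0,"ty":0,"tz":0.024,"ax":0,"ay":0,"az":0.124,"claw":3.5}
    - {"tx":0,"ty":0,"tz":0.024,"ax":0,"ay":0,"az":0.124,"claw":3.5}

```text
time_s: 53.4
tcp_pos: [0.6645, -0.068, 0.249]
ee_rot: [[0.661, -0.751, -0.004], [-0.751, -0.661, 0.003], [-0.005, 0.001, -1.0]]
wrist_force: [-4.5, 4.9, 1.1]
gripper_width: 0.474
gripper_force: 30.0
```

```bash
python3 -c "from h import *;kn()"
```

```text
t 53.4 yaw -0.849 J6 33.5 tcp [664.5 -68.  249. ] F [-4.5  4.9  1.1] M [1.818 0.872 0.054] tau6 0.892 w 0.474 gf 30.0
```

Emit:
drive_tool:
  rows:
    - {"tx":0,"ty":0,"tz":0.024,"ax":0,"ay":0,"az":0.124,"claw":3.5}
    - {"tx":0,"ty":0,"tz":0.024,"ax":0,"ay":0,"az":0.124,"claw":3.5}

```text
time_s: 53.57
tcp_pos: [0.6647, -0.0678, 0.2485]
ee_rot: [[0.456, -0.89, -0.004], [-0.89, -0.456, 0.003], [-0.005, 0.002, -1.0]]
wrist_force: [-3.7, 5.6, 1.2]
gripper_width: 0.477
gripper_force: 30.0
```

```bash
python3 -c "from h import *;kn()"
```

```text
t 53.5667 yaw -1.097 J6 19.3 tcp [664.7 -67.8 248.5] F [-3.7  5.6  1.2] M [1.864 0.609 0.08 ] tau6 0.893 w 0.477 gf 30.0
```

Emit:
drive_tool:
  rows:
    - {"tx":0,"ty":0,"tz":0.024,"ax":0,"ay":0,"az":0.124,"claw":3.5}
    - {"tx":0,"ty":0,"tz":0.024,"ax":0,"ay":0,"az":0.124,"claw":3.5}

```text
time_s: 53.73
tcp_pos: [0.6649, -0.0678, 0.248]
ee_rot: [[0.224, -0.975, -0.003], [-0.975, -0.224, 0.003], [-0.004, 0.002, -1.0]]
wrist_force: [-3.2, 5.5, 0.9]
gripper_width: 0.477
gripper_force: 30.0
```

```bash
python3 -c "from h import *;kn()"
```

```text
t 53.7333 yaw -1.345 J6 5.1 tcp [664.9 -67.8 248. ] F [-3.2  5.5  0.9] M [1.794 0.418 0.078] tau6 0.893 w 0.477 gf 30.0
```

Emit:
drive_tool:
  rows:
    - {"tx":0,"ty":0,"tz":0.024,"ax":0,"ay":0,"az":0.124,"claw":3.5}
    - {"tx":0,"ty":0,"tz":0.024,"ax":0,"ay":0,"az":0.124,"claw":3.5}

```text
time_s: 53.9
tcp_pos: [0.6652, -0.0677, 0.2475]
ee_rot: [[-0.022, -1.0, -0.003], [-1.0, 0.022, 0.003], [-0.003, 0.003, -1.0]]
wrist_force: [-2.4, 5.4, 1.3]
gripper_width: 0.479
gripper_force: 30.0
```

```bash
python3 -c "from h import *;kn()"
```

```text
t 53.9 yaw -1.593 J6 -9.1 tcp [665.2 -67.7 247.5] F [-2.4  5.4  1.3] M [1.661 0.243 0.05 ] tau6 0.894 w 0.479 gf 30.0
```

Emit:
drive_tool:
  rows:
    - {"tx":0,"ty":0,"tz":0.024,"ax":0,"ay":0,"az":0.124,"claw":3.5}
    - {"tx":0,"ty":0,"tz":0.024,"ax":0,"ay":0,"az":0.124,"claw":3.5}

```text
time_s: 54.07
tcp_pos: [0.6654, -0.0678, 0.2471]
ee_rot: [[-0.266, -0.964, -0.002], [-0.964, 0.266, 0.003], [-0.002, 0.003, -1.0]]
wrist_force: [-2.2, 6.6, -0.3]
gripper_width: 0.471
gripper_force: 30.0
```

```bash
python3 -c "from h import *;kn()"
```

```text
t 54.0667 yaw -1.84 J6 -23.3 tcp [665.4 -67.8 247.1] F [-2.2  6.6 -0.3] M [1.533 0.134 0.29 ] tau6 0.699 w 0.471 gf 30.0
```

Mz rose from 0.05 to 0.29 between yaw -1.59 and -1.84, so the knob has bitten at about -1.68. A quarter turn further is yaw -3.25. I'll turn there and check on the way.

Emit:
drive_tool:
  rows:
    - {"tx":0,"ty":0,"tz":0.024,"ax":0,"ay":0,"az":0.124,"claw":3.5}
    - {"tx":0,"ty":0,"tz":0.024,"ax":0,"ay":0,"az":0.124,"claw":3.5}
    - {"tx":0,"ty":0,"tz":0.024,"ax":0,"ay":0,"az":0.124,"claw":3.5}
    - {"tx":0,"ty":0,"tz":0.024,"ax":0,"ay":0,"az":0.124,"claw":3.5}
    - {"tx":0,"ty":0,"tz":0.024,"ax":0,"ay":0,"az":0.124,"claw":3.5}

```text
time_s: 54.48
tcp_pos: [0.6658, -0.0682, 0.246]
ee_rot: [[-0.776, -0.631, -0.002], [-0.631, 0.776, 0.002], [0.0, 0.002, -1.0]]
wrist_force: [-0.6, 4.7, 0.7]
gripper_width: 0.475
gripper_force: 30.0
```

```bash
python3 -c "from h import *;kn()"
```

```text
t 54.4833 yaw -2.458 J6 -58.7 tcp [665.8 -68.2 246. ] F [-0.6  4.7  0.7] M [ 0.956 -0.126  0.574] tau6 0.366 w 0.475 gf 30.0
```

Emit:
drive_tool:
  rows:
    - {"tx":0,"ty":0,"tz":0.024,"ax":0,"ay":0,"az":0.124,"claw":3.5}
    - {"tx":0,"ty":0,"tz":0.024,"ax":0,"ay":0,"az":0.124,"claw":3.5}
    - {"tx":0,"ty":0,"tz":0.024,"ax":0,"ay":0,"az":0.124,"claw":3.5}
    - {"tx":0,"ty":0,"tz":0.024,"ax":0,"ay":0,"az":0.124,"claw":3.5}

```text
time_s: 54.82
tcp_pos: [0.6659, -0.0686, 0.2451]
ee_rot: [[-0.982, -0.187, -0.001], [-0.187, 0.982, 0.001], [0.001, 0.001, -1.0]]
wrist_force: [-0.3, 4.3, 0.2]
gripper_width: 0.477
gripper_force: 30.0
```

```bash
python3 -c "from h import *;kn()"
```

```text
t 54.8167 yaw -2.954 J6 -87.1 tcp [665.9 -68.6 245.1] F [-0.3  4.3  0.2] M [ 0.631 -0.171  0.818] tau6 0.196 w 0.477 gf 30.0
```

Emit:
drive_tool:
  rows:
    - {"tx":0,"ty":0,"tz":0.024,"ax":0,"ay":0,"az":0.124,"claw":3.5}
    - {"tx":0,"ty":0,"tz":0.024,"ax":0,"ay":0,"az":0.124,"claw":3.5}
    - {"tx":0,"ty":0,"tz":0.003,"ax":0,"ay":0,"az":0.015,"claw":3.5}

```text
time_s: 55.07
tcp_pos: [0.6659, -0.0688, 0.2446]
ee_rot: [[-0.997, 0.075, -0.001], [0.075, 0.997, 0.001], [0.002, 0.001, -1.0]]
wrist_force: [-0.2, 4.2, 0.6]
gripper_width: 0.474
gripper_force: 30.0
```

```bash
python3 -c "from h import *;kn()"
```

```text
t 55.0667 yaw 3.066 J6 -102.2 tcp [665.9 -68.8 244.6] F [-0.2  4.2  0.6] M [ 0.806 -0.235 -0.295] tau6 -0.024 w 0.474 gf 30.0
```

Emit:
drive_tool:
  rows:
    - {"tx":0,"ty":0,"tz":0,"ax":0,"ay":0,"az":0,"claw":3.5}
    - {"tx":0,"ty":0,"tz":0,"ax":0,"ay":0,"az":0,"claw":3.5}

```text
time_s: 55.23
tcp_pos: [0.6659, -0.0688, 0.2446]
ee_rot: [[-0.997, 0.071, -0.001], [0.071, 0.997, 0.002], [0.002, 0.001, -1.0]]
wrist_force: [1.3, 6.3, 0.2]
gripper_width: 0.476
gripper_force: 30.0
```

```bash
python3 -c "from h import *;kn()"
```

```text
t 55.2333 yaw 3.071 J6 -101.9 tcp [665.9 -68.8 244.6] F [1.3 6.3 0.2] M [ 1.166 -0.376 -0.39 ] tau6 0.384 w 0.476 gf 30.0
```

Torque rose steadily through the turn, and the tool has stopped 1.56 rad past the bite. Releasing and lifting clear.

Emit:
drive_tool:
  rows:
    - {"tx":0,"ty":0,"tz":0,"ax":0,"ay":0,"az":0,"claw":5}
    - {"tx":0,"ty":0,"tz":0,"ax":0,"ay":0,"az":0,"claw":6.8}
    - {"tx":0,"ty":0,"tz":0,"ax":0,"ay":0,"az":0,"claw":7.5}
    - {"tx":0,"ty":0,"tz":0,"ax":0,"ay":0,"az":0,"claw":7.5}
    - {"tx":0,"ty":0,"tz":0,"ax":0,"ay":0,"az":0,"claw":7.5}
    - {"tx":0,"ty":0,"tz":-2,"ax":0,"ay":0,"az":0,"claw":7.5}
    - {"tx":0,"ty":0,"tz":-4,"ax":0,"ay":0,"az":0,"claw":7.5}
    - {"tx":0,"ty":0,"tz":-4,"ax":0,"ay":0,"az":0,"claw":7.5}
    - {"tx":0,"ty":0,"tz":-2,"ax":0,"ay":0,"az":0,"claw":7.5}
    - {"tx":3,"ty":0,"tz":0,"ax":0,"ay":0,"az":0,"claw":7.5}

```text
time_s: 56.07
tcp_pos: [0.6407, -0.0683, 0.3684]
ee_rot: [[-0.997, 0.073, 0.007], [0.073, 0.997, -0.001], [-0.007, -0.001, -1.0]]
wrist_force: [0.5, 0.9, 0.6]
gripper_width: 0.863
gripper_force: 0.0
```

Emit:
drive_tool:
  rows:
    - {"tx":4,"ty":0,"tz":0,"ax":0,"ay":0,"az":0,"claw":7.5}
    - {"tx":4,"ty":0,"tz":0,"ax":0,"ay":0,"az":0,"claw":7.5}
    - {"tx":4,"ty":0,"tz":0,"ax":0,"ay":0,"az":0,"claw":7.5}
    - {"tx":4,"ty":0,"tz":0,"ax":0,"ay":0,"az":0,"claw":7.5}
    - {"tx":0,"ty":0,"tz":0,"ax":0,"ay":0,"az":0,"claw":7.5}
    - {"tx":0,"ty":0,"tz":0,"ax":0,"ay":0,"az":0,"claw":7.5}

```text
time_s: 56.57
tcp_pos: [0.4743, -0.0564, 0.3666]
ee_rot: [[-0.997, 0.072, -0.001], [0.072, 0.997, 0.0], [0.001, 0.0, -1.0]]
wrist_force: [0.2, -0.2, -0.6]
gripper_width: 0.861
gripper_force: 0.0
```

```bash
python3 - <<'E'
from h import *
kn(); im,D=capture("side"); cv2.imwrite("pics/s9.png",cv2.resize(im[130:280,200:400],None,fx=4,fy=4,interpolation=cv2.INTER_CUBIC)[:,:,::-1])
t=cam("top"); im,D=capture("top"); P=cloud(t,D); M=np.zeros(P.shape[:2],bool); M[130:230,290:365]=1
q=P[M&(P[...,2]>.25)&(P[...,2]<.3)&(P[...,0]>.63)&(P[...,0]<.7)]; print(len(q),np.percentile(q[:,2],[10,50,90]) if len(q) else "")
q=P[M&(P[...,2]>.066)&(P[...,2]<.09)&(P[...,0]<.6)]; print("handle",len(q),q.mean(0) if len(q) else "")
E
```

```text
t 56.5667 yaw 3.07 J6 -106.9 tcp [474.3 -56.4 366.6] F [ 0.2 -0.2 -0.6] M [-0.045 -0.086  0.003] tau6 -0.015 w 0.861 gf 0.0
173 [0.26553568 0.27258556 0.27691115]
handle 0
```

View pics/s9.png

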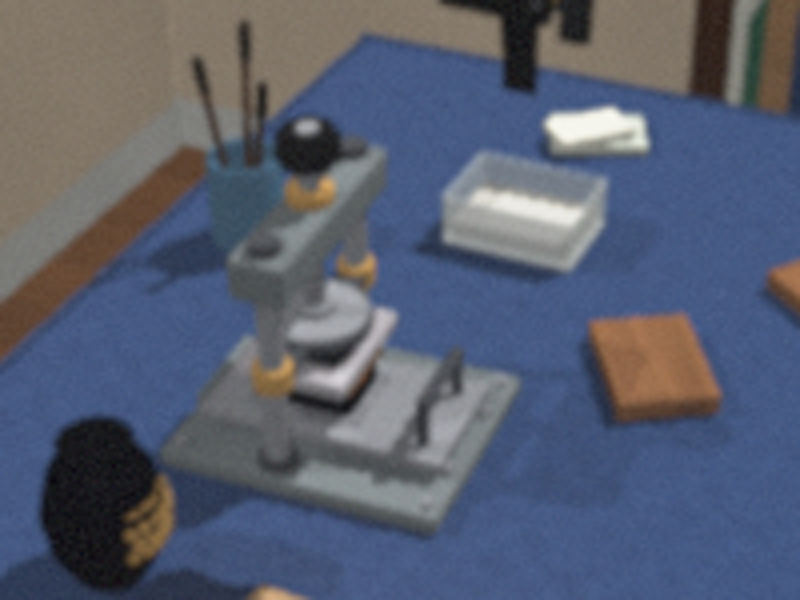

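The side view shows the plate bearing on the board and stack at about (340,360), the bed home, and the vase and tub undisturbed. The knob has dropped about 19 mm, which matches the 10.06 rad turned. Handing in.

```bash
python3 -c "from h import *;print(finish_job())"
```

```text
the job is handed in; nothing more can be done
None
```

The job is handed in: the three plaques are stacked in the outline under the smallest board, the bed was pushed back to its stop, and the knob was turned about a quarter turn (1.56 rad) past the bite and released; no verdict was returned.

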